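Re-divide the tote and sort the tooling parts

TASK

First slide the divider of the blue tote away from the tote's handle end to its stop, so that the rails will fit. Then sort the loose parts: both guide rails into the bay at the handle end, lying flat and lengthwise, next to each other on the tote's floor; the angle bracket standing on its base on the floor of the short bay; the flanged bush standing upright on its flange in the square grey metal pan. Set every part down rather than dropping it, and leave the bottle and the mould block where they are.

Things in the scene. Friction and masses are not known exactly. Their poses are not given: they have to be found in the camera images.
- tote: Open blue plastic tote, fixed, 150 mm (its x) by 270 mm (its y) outside, 45 mm high; walls and floor 5 mm thick: inside 140 by 260 mm. Origin: centre of its underside; z up. At its +y end (the handle end) a steel bar handle stands out 28 mm, 35 mm up. A divider across x splits it into two bays along y. It stands left or right of the middle, turned up to 0.2 rad.
- divider (a joint): Tote's sliding divider, in m, growing towards tote -y (away from the handle). Stops at 0 and 0.115; starts below 0.055. Its mid-plane is at tote y = 0.060 - value; plate 8 mm thick, across the tote's width, up to 40 mm above the tote's underside. At the 0.115 stop the handle-end bay is 181 mm long, the other 71 mm. Friction about 2.5 N; it stays where left.
- divider_grip (a point): Point in the grip tab on top of the divider, mid-width, 54 mm above the tote's underside. The tab is a grey block 40 mm wide (tote x), 12 mm thick (tote y), 38 to 64 mm above that underside. Axes parallel to the tote's. Pinch it across its thickness from above.
- rail_a: Loose straight steel guide rail, 155 mm long (its x), 22 mm wide (its y), 18 mm high, with three dark holes in the top; about 0.4 kg. Origin: centre of its underside; z up. The same as rail_b: either may take either place.
- rail_b: Second loose steel guide rail, same as rail_a. Origin: centre of its underside; x along its length, z up.
- bracket: Loose dark steel angle bracket standing on its base plate: base 56 mm (its x) by 44 mm (its y), 8 mm thick; upright leg 10 mm thick (x), 44 mm wide (y), top at 48 mm, along the -x edge, mid-plane at x = -23 mm. About 0.22 kg. Origin: centre of the base's underside; z up.
- bush: Loose brass guide bush standing on its flange: flange 44 mm diameter, 8 mm thick, at the bottom; barrel 30 mm diameter up to 48 mm; dark bore seen on top. About 0.2 kg. Origin: centre of its underside; z up the axis.
- pan: Square plain grey metal pan, fixed, 130 by 130 mm outside, 26 mm high, walls and floor 4 mm thick (floor 4 mm above the origin). Origin: centre of its underside; z up.
- bottle: Bystander: standing beige bottle with a black cap, 64 mm diameter, 190 mm high, towards the right side. Origin: centre of its underside.
- mould: Bystander: dark steel mould block 110 by 80 mm, 58 mm high, towards the left side. Origin: centre of its underside.
There are look-alikes about, which are no part of the job. There is more than one size of the bush; the job needs the middle-sized.

How it is judged:
By the outcome, as a careful person would: the job done as asked, in the order asked, and still so for the second after the job is handed in, with the robot touching nothing.
It also fails if it takes over 120 s, if anything falls off the work surface, if the arm or the gripper's body presses on something with over 40 N, if the wrist force passes 120 N, or if a joint passes its speed limit or range.

ROBOT

A 6-joint arm with a two-finger parallel gripper is mounted at the origin on the work surface. World frame = base frame: x ahead of the robot, y to its left, z up, the work surface at z = 0. Lengths are in m, angles in degrees, forces in N, time in s.
With the tool pointing down it reaches from about 0.4 to 0.825 m from the base axis. Payload 7 kg.
Tool frame: the origin (TCP) lies at the very end of the fingers, on their centre line; the grasp point (between the pads) lies behind it (r.grasp_offset is the z of the grasp point in the tool frame, in m); z points along the fingers, y is the direction in which the jaws open and shut (so a half turn about z gives the same grasp; the last joint's range is limited). The gripper opens to 88 mm and grips with 3 to 60 N. Pads are 19 mm wide; open, the fingers measure 130 mm over their backs; the gripper's body (78 mm by 193 mm) begins 47 mm behind the grasp point.
Start: joints at [-48.008, 20.546, 0.682, 0, -70.136, -16.507], TCP at [0.29, -0.609, 0.196] pointing down, gripper open.
Joint ranges: [-176.03, 176.03], [-82.01, 121.73], [-58.28, 71.71], [-173.87, 95.51], [-174.79, -0.11], [-173.66, 173.66]. Speed limits (degrees/s): [136.94, 136.94, 172.46, 180, 180, 180].

INTERFACE

Orientations are given as [roll, pitch, yaw] about the fixed x, y, z axes, in that order (R = Rz(yaw) Ry(pitch) Rx(roll)).
In Python, from plant import r gives the robot as it stands. The module is installed in compiled form; this text tells all that it offers.
- The arm moves only by the tool servo_tool, never from a script. Its argument "targets" is a list of rows, each an object of numbers: "dx", "dy", "dz": the shift along the world's x, y, z in cm; "spin": the turn about the world's z in rad; "grip": the opening in per cent of the stroke, from 0 (shut) to 100 (fully open). A call has exactly 10 rows; each row is the pose to reach, as a shift and turn from the pose commanded when the call began; what a row does not reach only later rows make up. A row lasts 1/12 s, in which the tool goes at most 41.7 mm and 7.16 degrees, less where a joint would pass 70% of its speed; a pose out of reach is approached as far as the arm can. A call with a gripper value outside its range is refused whole. The fingers move at their own pace and stop on an object; "squeeze" is the grip in N (left out, the last holds). Time passes only in rows, so rows that repeat a pose let the fingers close, or fill a call up. It gives the time, the measured TCP pose, the force and the opening at its end, in the units of the state.
- r.get_state(): the state, without advancing time (a new reading comes with each control period).
- r.capture(name): name is "scene" or "top" or "wrist"; returns the picture (384x512x3 uint8, blue, green, red); there is no depth.
- r.get_calibration(name): a dict with "K" (3x3 intrinsics, pixels), "extrinsics" (4x4, takes a point from camera to world coordinates). Camera axes: x right, y down, z forward; pixel columns grow to the right and rows downward; lengths in m; the calibration is good to about 2 mm. The wrist camera is an equidistant fisheye: a pixel r from the principal point sees the ray r / f radians off the axis. A picture is of the moment at which its call begins: read the wrist's pose just before it. get_calibration takes no time and is no camera call; for the wrist camera it gives the pose at the moment of the call.
- r.close_job(): hands the job in, once; it reports no verdict.
Trained networks look in the newest picture that a camera, given by its name, has taken for a name from the list of things; names that differ only in an ending like _2 or _b are one class to them, and where a whole thing is asked for, a point or a joint stands for the part that bears it (a point fixed in the world has none). Each returns a list of dicts, best first, with "p" (0 to 1); they miss things now and then, are a little off and sometimes report something else, mostly with a low value. They report only what shows in the picture. A call takes as long as a camera call. They do not tell look-alikes from the thing itself.
- r.cut_out(name, camera): "mask" (384x512 bool, what is visible of it) and "extent" ([left, top, right, bottom] in pixels, round what is visible of it).
The state is a dict: "time_s": time; "joints": joint angles; "qd": joint speeds; "joint_torque": joint torques, N m; "tcp_pos": TCP position; "eef_rot": TCP orientation; "contact_force": force on the tool from outside, world axes, zero at the start; "moment": the same for the moment, N m; "gripper_width": finger opening in m.
Only numpy, scipy, OpenCV 4.12 (cv2) and the standard library are available. Lean on these libraries where they do the work, as an engineer would, in place of code of your own. Each camera call takes 0.05 s, during which the arm holds its last target. There are 200 camera calls.

## Working session

There is one attempt and no reset: what is moved stays moved. The work goes in short steps, Python scripts to look and compute and a tool call to move; the robot and the scene stay as the last step left them, time stands still between calls to the robot, and variables do not carry over. Pictures are saved under pics/ and viewed, about 12 in all and at most 16, crops included, and the job is handed in when it is done.

Besides the shell and the picture viewer there is one more tool, called after ">>>" in YAML: its name, and indented under it one key for each argument. servo_tool: Moves the arm, as the interface text tells. Its arguments: {"type":"object","properties":{"targets":{"type":"array"},"squeeze":{"type":"number"}},"required":["targets"]}

```bash
mkdir -p pics; python3 - <<'E'
from plant import r
import cv2,numpy as np
s=r.get_state();print(s)
print(r.grasp_offset)
for n in("scene","top"):
    im=r.capture(n);cv2.imwrite(f"pics/{n}0.png",cv2.resize(im,(800,600),interpolation=cv2.INTER_CUBIC))
    c=r.get_calibration(n);print(n,np.round(c["K"],1).tolist(),np.round(c["extrinsics"],3).tolist())
E
```

```text
{'time_s': 0.0, 'joints': array([-4.80071714e+01,  2.05918180e+01,  6.33945614e-01, -2.12323323e-02,
       -7.01374543e+01, -1.65080296e+01]), 'qd': array([-0.00444646,  0.04021725, -0.02987914, -0.05834715, -0.09108637,
       -0.0001297 ]), 'joint_torque': array([ 4.31809076e-05, -5.82713163e+01,  2.93057388e+01,  6.99725837e+00,
        6.95041599e-03, -1.42190734e-04]), 'tcp_pos': array([ 0.29018233, -0.60882903,  0.19541624]), 'eef_rot': array([ 1.79902931e+02, -7.95282145e-03, -1.54522425e+02]), 'contact_force': array([ 0.63970203, -0.7084705 ,  0.32780376]), 'moment': array([-0.04755293, -0.00323477,  0.0278554 ]), 'gripper_width': 0.08762268917636645}
-0.0188
scene [[392.0, 0.0, 257.9], [0.0, 392.0, 197.0], [0.0, 0.0, 1.0]] [[0.254, 0.707, -0.66, 1.227], [0.967, -0.195, 0.164, -0.192], [-0.013, -0.68, -0.733, 0.896], [0.0, 0.0, 0.0, 1.0]]
top [[364.0, 0.0, 260.7], [0.0, 364.0, 191.6], [0.0, 0.0, 1.0]] [[-0.028, -0.994, 0.107, 0.391], [-0.999, 0.026, -0.02, 0.016], [0.017, -0.108, -0.994, 1.111], [0.0, 0.0, 0.0, 1.0]]
```

View pics/scene0.png

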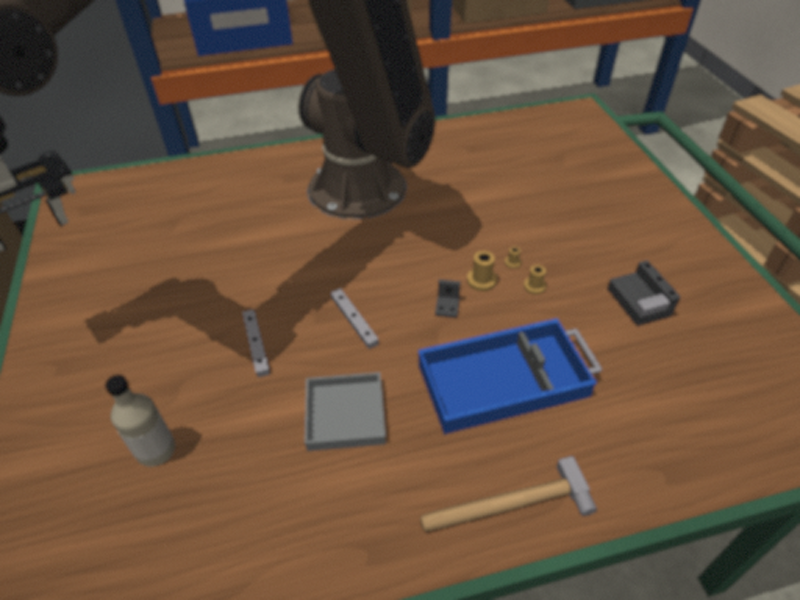

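View pics/top0.png

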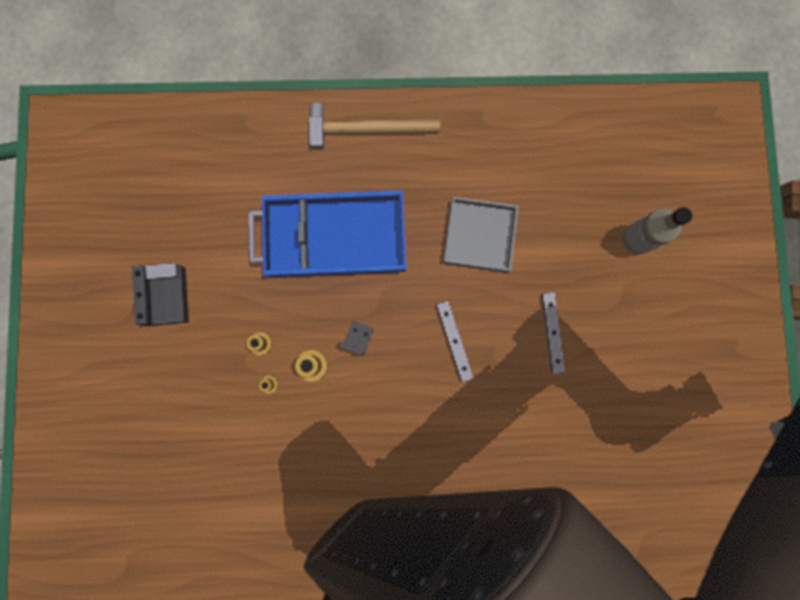

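The top view shows the tote with its handle to the left at (255,237), the divider tab at (301,232) and the pan at (481,235). The rails are at (454,341) and (553,332), and the bracket at (357,338). The bushes are large (310,365), middle (259,343) and small (268,384).

```bash
cat > h.py <<'E'
from plant import r
import cv2,numpy as np
def ray(cam,px,cal=None):
    c=cal or r.get_calibration(cam);K=np.array(c["K"]);E=np.array(c["extrinsics"])
    px=np.atleast_2d(np.asarray(px,float))
    x=(px[:,0]-K[0,2])/K[0,0];y=(px[:,1]-K[1,2])/K[1,1]
    if cam=="wrist":
        t=np.hypot(x,y);k=np.where(t>1e-9,np.sin(t)/np.maximum(t,1e-9),1)
        d=np.c_[x*k,y*k,np.cos(t)]
    else: d=np.c_[x,y,np.ones_like(x)]
    return E[:3,3],d@E[:3,:3].T
def bp(cam,px,z,cal=None):
    o,d=ray(cam,px,cal);return (o+d*((z-o[2])/d[:,2])[:,None])[:,:2]
def proj(cam,P,cal=None):
    c=cal or r.get_calibration(cam);K=np.array(c["K"]);E=np.array(c["extrinsics"])
    p=(np.atleast_2d(P)-E[:3,3])@E[:3,:3]
    if cam=="wrist":
        n=np.hypot(p[:,0],p[:,1]);t=np.arctan2(n,p[:,2]);u=p[:,:2]/np.maximum(n,1e-9)[:,None]*t[:,None]
    else:u=p[:,:2]/p[:,2:]
    return u*[K[0,0],K[1,1]]+[K[0,2],K[1,2]]
def rect(cam,mask,z,cal=None):
    m=mask.astype(np.uint8);cs,_=cv2.findContours(m,cv2.RETR_EXTERNAL,cv2.CHAIN_APPROX_NONE)
    c=max(cs,key=cv2.contourArea)[:,0]
    w=bp(cam,c,z,cal);(cx,cy),(a,b),_=R=cv2.minAreaRect((w*1000).astype(np.float32))
    q=cv2.boxPoints(R);e1=q[1]-q[0];e2=q[2]-q[1];e=e1 if np.hypot(*e1)>np.hypot(*e2) else e2
    return np.array([cx,cy])/1000,sorted([a,b]),np.degrees(np.arctan2(e[1],e[0]))%180
E
cat > m1.py <<'E'
from h import *
r.capture("top")
for n,z in(("tote",.045),("rail_a",.018),("bracket",.008),("bush",.048),("pan",.026),("divider_grip",.064),("mould",.058),("bottle",.1)):
    for d in r.cut_out(n,"top"):
        c,s,a=rect("top",d["mask"],z)
        print(n,round(d["p"],2),np.round(d["extent"]),c.round(3),np.round(s),round(a,1),d["mask"].sum())
E
python3 m1.py
```

```text
tote 0.77 [159. 124. 263. 179.] [0.637 0.146] [160. 295.] 90.9 4858
rail_a 0.68 [283. 191. 300. 247.] [ 0.426 -0.093] [ 26. 155.] 16.4 401
rail_a 0.19 [188. 127. 200. 172.] [0.642 0.197] [ 18. 131.] 179.5 212
bracket 0.61 [215. 203. 237. 226.] [0.44  0.093] [51. 59.] 156.9 314
bracket 0.55 [346. 182. 357. 238.] [ 0.44  -0.286] [ 27. 159.] 3.4 448
bracket 0.33 [158. 214. 174. 226.] [0.433 0.283] [39. 45.] 88.4 184
bush 0.81 [189. 224. 208. 244.] [0.388 0.178] [55. 55.] 89.3 305
bush 0.65 [158. 214. 177. 225.] [0.433 0.273] [41. 43.] 89.9 187
bush 0.56 [167. 243. 178. 251.] [0.356 0.256] [32. 32.] 179.8 118
pan 0.59 [285. 124. 332. 174.] [ 0.632 -0.152] [132. 135.] 170.8 1855
divider_grip 0.55 [190. 128. 197. 173.] [0.633 0.188] [ 20. 128.] 179.6 257
mould 0.78 [ 81. 170. 125. 210.] [0.526 0.453] [102. 119.] 5.7 1375
bottle 0.77 [400. 133. 445. 162.] [ 0.62  -0.468] [ 65. 147.] 114.7 928
```

>>> servo_tool:
  targets:
    - {"dx":1,"dy":2.5,"dz":1,"spin":0}
    - {"dx":2,"dy":5,"dz":2,"spin":-0.05}
    - {"dx":3.3,"dy":8,"dz":3,"spin":-0.1}
    - {"dx":4.6,"dy":11,"dz":4,"spin":-0.15}
    - {"dx":5.9,"dy":14,"dz":5,"spin":-0.2}
    - {"dx":7.2,"dy":17,"dz":5,"spin":-0.25}
    - {"dx":8.5,"dy":20,"dz":5,"spin":-0.3}
    - {"dx":9.8,"dy":23,"dz":5,"spin":-0.35}
    - {"dx":11.1,"dy":26,"dz":5,"spin":-0.4}
    - {"dx":12.4,"dy":29,"dz":5,"spin":-0.445}

```text
validation failed for argument at $.ta...
```

>>> servo_tool:
  targets:
    - {"dx":1.3,"dy":3}
    - {"dx":2.6,"dy":6}
    - {"dx":3.9,"dy":9}
    - {"dx":5.2,"dy":12}
    - {"dx":6.5,"dy":15}
    - {"dx":7.8,"dy":18}
    - {"dx":9.1,"dy":21}
    - {"dx":10.4,"dy":24}
    - {"dx":11.7,"dy":27}
    - {"dx":12.5,"dy":29}

```text
validation failed for argument at $.ta...
```

>>> servo_tool:
  targets:
    - {"dx":1.3,"dy":3}
    - {"dx":2.6,"dy":6}
    - {"dx":3.9,"dy":9}
    - {"dx":5.2,"dy":12}
    - {"dx":6.5,"dy":15}
    - {"dx":7.8,"dy":18}
    - {"dx":9,"dy":20}
    - {"dx":9,"dy":20.5}
    - {"dx":9,"dy":20.5}
    - {"dx":9,"dy":20.5}

```text
validation failed for argument at $.ta...
```

```bash
cat > w.py <<'E'
from h import *
import sys
cal=r.get_calibration("wrist");s=r.get_state()
im=r.capture("wrist");cv2.imwrite(f"pics/{sys.argv[1]}.png",cv2.resize(im,(800,600),interpolation=cv2.INTER_CUBIC))
print(s["time_s"],s["tcp_pos"].round(4),s["eef_rot"].round(2),s["joints"].round(1),s["gripper_width"])
print(np.round(cal["K"],1).tolist(),np.round(cal["extrinsics"],3).tolist())
Z=dict(tote=.045,rail_a=.018,bracket=.008,bush=.048,pan=.026,divider_grip=.064)
for n in sys.argv[2:]:
    for d in r.cut_out(n,"wrist"):
        c,q,a=rect("wrist",d["mask"],Z[n],cal)
        print(n,round(d["p"],2),np.round(d["extent"]),c.round(4),np.round(q),round(a,1),d["mask"].sum())
np.save("cal.npy",cal,allow_pickle=True)
E
python3 w.py w1 tote divider_grip
```

```text
0.55 [ 0.2904 -0.6093  0.1964] [-180.     -0.   -154.52] [-48.   20.5   0.7   0.  -70.1 -16.5] 0.08791253212813172
[[297.3, 0.0, 252.5], [0.0, 297.3, 192.5], [0.0, 0.0, 1.0]] [[-0.431, 0.859, 0.278, 0.214], [0.902, 0.41, 0.132, -0.646], [-0.0, 0.308, -0.951, 0.386], [0.0, 0.0, 0.0, 1.0]]
```

All keys are probably required.

>>> servo_tool:
  targets:
    - {"dx":1,"dy":2.5,"dz":1,"spin":0,"grip":100}
    - {"dx":2,"dy":5,"dz":2,"spin":-0.05,"grip":100}
    - {"dx":3.3,"dy":8,"dz":3,"spin":-0.1,"grip":100}
    - {"dx":4.6,"dy":11,"dz":4,"spin":-0.15,"grip":100}
    - {"dx":5.9,"dy":14,"dz":5,"spin":-0.2,"grip":100}
    - {"dx":7.2,"dy":17,"dz":5,"spin":-0.25,"grip":100}
    - {"dx":8.5,"dy":20,"dz":5,"spin":-0.3,"grip":100}
    - {"dx":9.8,"dy":23,"dz":5,"spin":-0.35,"grip":100}
    - {"dx":11.1,"dy":26,"dz":5,"spin":-0.4,"grip":100}
    - {"dx":12.4,"dy":29,"dz":5,"spin":-0.445,"grip":100}
  squeeze: 15

```text
time_s: 1.53
tcp_pos: [0.4148, -0.3178, 0.2467]
eef_rot: [-180.0, 0.0, 179.8]
contact_force: [1.0, 0.4, 0.4]
gripper_width: 0.0877
```

>>> servo_tool:
  targets:
    - {"dx":1.3,"dy":3,"dz":0,"spin":0,"grip":80}
    - {"dx":2.6,"dy":6,"dz":0,"spin":0,"grip":60}
    - {"dx":3.9,"dy":9,"dz":0,"spin":0,"grip":60}
    - {"dx":5.2,"dy":12,"dz":0,"spin":0,"grip":60}
    - {"dx":6.5,"dy":15,"dz":0,"spin":0,"grip":60}
    - {"dx":7.8,"dy":18,"dz":0,"spin":0,"grip":60}
    - {"dx":9.1,"dy":21,"dz":0,"spin":0,"grip":60}
    - {"dx":10.4,"dy":24,"dz":0,"spin":0,"grip":60}
    - {"dx":11.7,"dy":27,"dz":0,"spin":0,"grip":60}
    - {"dx":12.5,"dy":29,"dz":0,"spin":0,"grip":60}

```text
time_s: 2.37
tcp_pos: [0.5403, -0.0269, 0.2465]
eef_rot: [180.0, 0.0, -179.9]
contact_force: [0.6, -1.3, 0.9]
gripper_width: 0.0525
```

>>> servo_tool:
  targets:
    - {"dx":1.3,"dy":3,"dz":0,"spin":0,"grip":60}
    - {"dx":2.6,"dy":6,"dz":0,"spin":0,"grip":60}
    - {"dx":3.9,"dy":9,"dz":0,"spin":0,"grip":60}
    - {"dx":5.2,"dy":12,"dz":0,"spin":0,"grip":60}
    - {"dx":6.5,"dy":15,"dz":0,"spin":0,"grip":60}
    - {"dx":7.8,"dy":18,"dz":0,"spin":0,"grip":60}
    - {"dx":9,"dy":20,"dz":0,"spin":0,"grip":60}
    - {"dx":9,"dy":21.5,"dz":0,"spin":0,"grip":60}
    - {"dx":9,"dy":21.5,"dz":0,"spin":0,"grip":60}
    - {"dx":9,"dy":21.5,"dz":0,"spin":0,"grip":60}

```text
time_s: 3.2
tcp_pos: [0.629, 0.1862, 0.2459]
eef_rot: [-180.0, -0.0, -179.9]
contact_force: [-0.3, 0.4, 0.2]
gripper_width: 0.0525
```

```bash
python3 w.py w1 tote divider_grip
```

```text
3.2 [0.629  0.1862 0.2459] [-1.7998e+02 -4.0000e-02 -1.7995e+02] [  33.5   17.4    2.5   -0.   -75.2 -123.4] 0.05247602270022305
[[297.3, 0.0, 252.5], [0.0, 297.3, 192.5], [0.0, 0.0, 1.0]] [[-0.002, 0.952, 0.307, 0.544], [1.0, 0.002, -0.001, 0.185], [-0.001, 0.307, -0.952, 0.436], [0.0, 0.0, 0.0, 1.0]]
tote 0.79 [116. 111. 332. 219.] [0.6383 0.1442] [155. 297.] 90.8 21258
tote 0.64 [ 22. 128.  90. 211.] [ 0.6284 -0.1319] [130. 139.] 80.2 4953
divider_grip 0.77 [252. 117. 267. 216.] [0.6316 0.1914] [ 14. 126.] 0.1 777
```

View pics/w1.png

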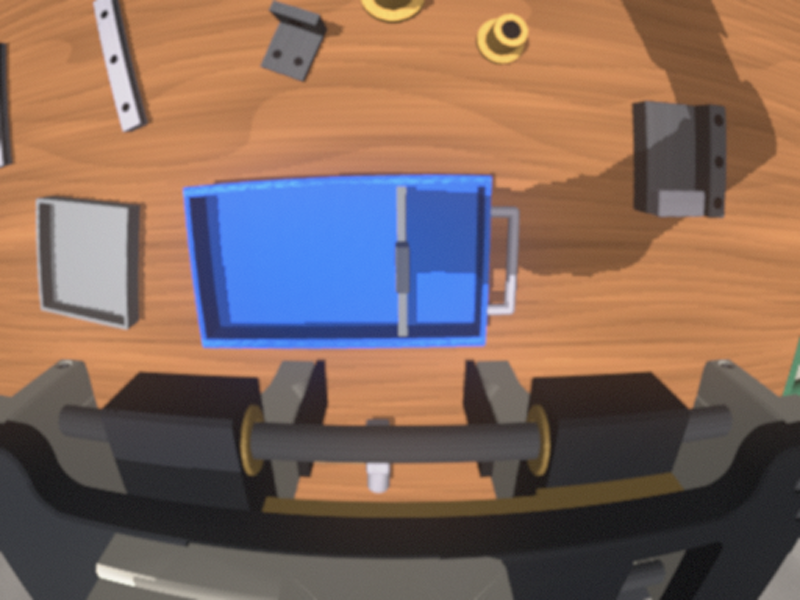

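The wrist view shows the tote corners at (186,188), (203,347), (487,344) and (492,177), and the tab centred near (402,268).

```bash
python3 - <<'E'
from h import *
cal=np.load("cal.npy",allow_pickle=True).item()
q=np.array([[186,188],[203,347],[487,344],[492,177]])*.64
w=bp("wrist",q,.045,cal);print(w.round(4),w.mean(0))
print(bp("wrist",np.array([[402,246],[402,292],[397,268],[408,268]])*.64,.064,cal).round(4), bp("wrist",np.array([[402,187],[403,335]])*.64,.04,cal).round(4))
# rim extent by mask: colour blue
im=r.capture("wrist")
b=(im[:,:,0].astype(int)-im[:,:,2]>60).astype(np.uint8)
n,l,st,_=cv2.connectedComponentsWithStats(b);k=1+st[1:,4].argmax()
print(rect("wrist",l==k,.045,cal))
im=r.capture("top");b=((im[:,:,0].astype(int)-im[:,:,2]>60)).astype(np.uint8)
n,l,st,_=cv2.connectedComponentsWithStats(b);k=1+st[1:,4].argmax()
print(rect("top",l==k,.045))
E
```

```text
[[ 0.5649 -0.0015]
 [ 0.7181 -0.0017]
 [ 0.7123  0.2706]
 [ 0.5605  0.267 ]] [0.63896671 0.13360532]
[[0.6174 0.191 ]
 [0.6565 0.1912]
 [0.6359 0.1869]
 [0.6359 0.196 ]] [[0.5709 0.1911]
 [0.705  0.1928]]
(array([0.63774487, 0.13322623]), [154.6133575439453, 270.77337646484375], np.float32(91.101074))
(array([0.63804352, 0.13297466]), [155.82823181152344, 268.9046325683594], np.float32(90.952835))
```

>>> servo_tool:
  targets:
    - {"dx":0.4,"dy":0.2,"dz":-2,"spin":0.017,"grip":50}
    - {"dx":0.8,"dy":0.5,"dz":-4.5,"spin":0.017,"grip":50}
    - {"dx":0.8,"dy":0.5,"dz":-7.5,"spin":0.017,"grip":50}
    - {"dx":0.8,"dy":0.5,"dz":-10.5,"spin":0.017,"grip":50}
    - {"dx":0.8,"dy":0.5,"dz":-13.5,"spin":0.017,"grip":50}
    - {"dx":0.8,"dy":0.5,"dz":-16,"spin":0.017,"grip":50}
    - {"dx":0.8,"dy":0.5,"dz":-18,"spin":0.017,"grip":50}
    - {"dx":0.8,"dy":0.5,"dz":-19.5,"spin":0.017,"grip":50}
    - {"dx":0.8,"dy":0.5,"dz":-20.5,"spin":0.017,"grip":50}
    - {"dx":0.8,"dy":0.5,"dz":-21,"spin":0.017,"grip":50}

```text
time_s: 4.28
tcp_pos: [0.6369, 0.1898, 0.0352]
eef_rot: [-180.0, -0.1, -179.1]
contact_force: [0.1, 0.3, 0.5]
gripper_width: 0.044
```

>>> servo_tool:
  targets:
    - {"dx":0,"dy":0,"dz":0,"spin":0,"grip":30}
    - {"dx":0,"dy":0,"dz":0,"spin":0,"grip":20}
    - {"dx":0,"dy":0,"dz":0,"spin":0,"grip":10}
    - {"dx":0,"dy":0,"dz":0,"spin":0,"grip":5}
    - {"dx":0,"dy":0,"dz":0,"spin":0,"grip":5}
    - {"dx":0,"dy":0,"dz":0,"spin":0,"grip":5}
    - {"dx":0,"dy":0,"dz":0,"spin":0,"grip":5}
    - {"dx":0,"dy":0,"dz":0,"spin":0,"grip":5}
    - {"dx":0,"dy":0,"dz":0,"spin":0,"grip":5}
    - {"dx":0,"dy":0,"dz":0,"spin":0,"grip":5}
  squeeze: 20

```text
time_s: 5.12
tcp_pos: [0.6374, 0.1907, 0.0363]
eef_rot: [-180.0, -0.0, -179.0]
contact_force: [0.0, 0.9, 0.6]
gripper_width: 0.0045
```

```bash
python3 w.py w2; python3 -c "
from h import *
im=r.capture('scene');cv2.imwrite('pics/s2.png',cv2.resize(im[170:300,230:420],(760,520),interpolation=cv2.INTER_CUBIC))"
```

```text
5.1167 [0.6374 0.1907 0.0363] [-180.     -0.   -179.04] [  33.4   27.2  -11.4   -0.   -51.4 -122.4] 0.004514971725526568
[[297.3, 0.0, 252.5], [0.0, 297.3, 192.5], [0.0, 0.0, 1.0]] [[-0.017, 0.951, 0.308, 0.552], [1.0, 0.017, 0.005, 0.188], [-0.001, 0.308, -0.951, 0.226], [0.0, 0.0, 0.0, 1.0]]
```

View pics/w2.png

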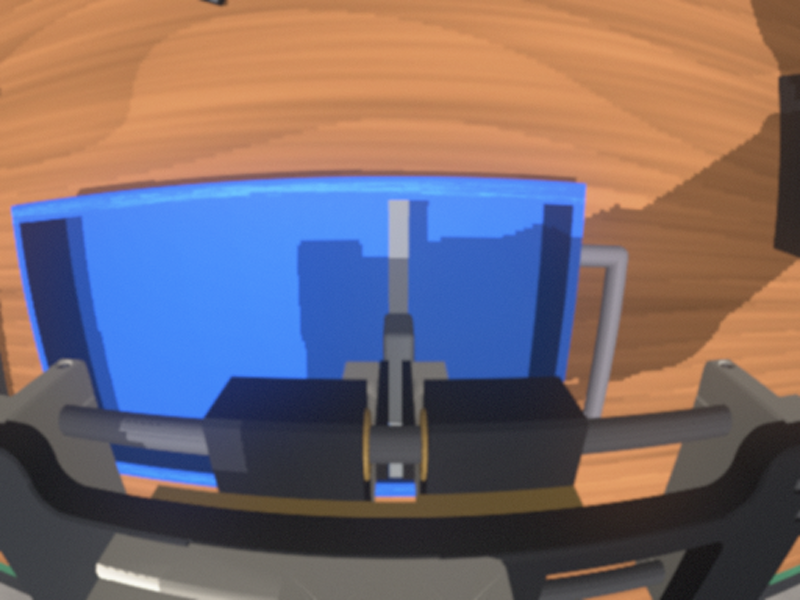

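View pics/s2.png

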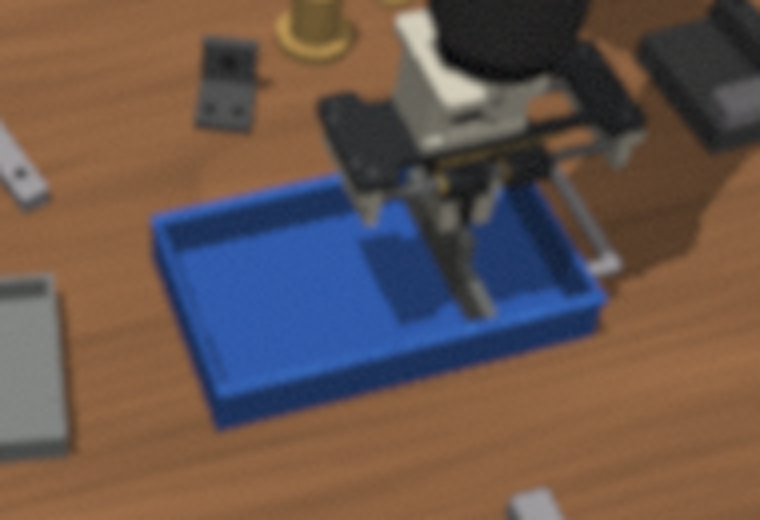

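The picture shows the pads straddling the tab with a gap of about 13 mm, by pixel scale against w1. The reported 4.5 mm disagrees with that. I'll drag it and look.

>>> servo_tool:
  targets:
    - {"dx":0,"dy":-0.5,"dz":0,"spin":0,"grip":0}
    - {"dx":0,"dy":-1.5,"dz":0,"spin":0,"grip":0}
    - {"dx":0,"dy":-2.8,"dz":0,"spin":0,"grip":0}
    - {"dx":0.1,"dy":-4.1,"dz":0,"spin":0,"grip":0}
    - {"dx":0.1,"dy":-5.4,"dz":0,"spin":0,"grip":0}
    - {"dx":0.1,"dy":-6.7,"dz":0,"spin":0,"grip":0}
    - {"dx":0.1,"dy":-8,"dz":0,"spin":0,"grip":0}
    - {"dx":0.2,"dy":-9,"dz":0,"spin":0,"grip":0}
    - {"dx":0.2,"dy":-9.6,"dz":0,"spin":0,"grip":0}
    - {"dx":0.2,"dy":-10,"dz":0,"spin":0,"grip":0}

```text
time_s: 6.05
tcp_pos: [0.6395, 0.0895, 0.0364]
eef_rot: [180.0, 0.0, -179.1]
contact_force: [0.8, 1.1, -0.2]
gripper_width: 0.0002
```

```bash
python3 w.py w3
```

```text
6.05 [0.6395 0.0895 0.0364] [ 180.      0.   -179.09] [  25.2   25.6  -14.1    0.   -50.2 -114.3] 0.000225494426847362
[[297.3, 0.0, 252.5], [0.0, 297.3, 192.5], [0.0, 0.0, 1.0]] [[-0.016, 0.951, 0.308, 0.555], [1.0, 0.016, 0.004, 0.087], [-0.001, 0.308, -0.951, 0.226], [0.0, 0.0, 0.0, 1.0]]
```

View pics/w3.png

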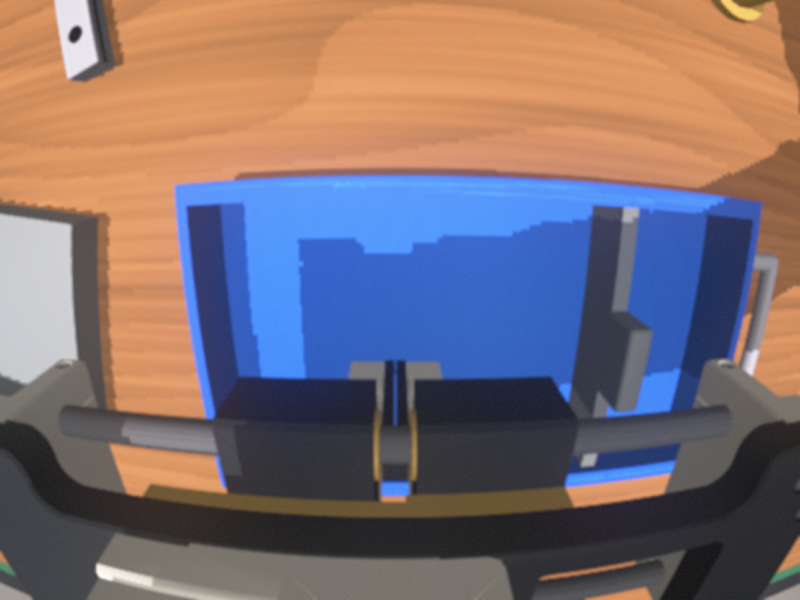

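The divider did not move, and the tab is now at (630,360). I'll check where the calibrations say the fingertips are.

```bash
python3 - <<'E'
from h import *
s=r.get_state();t=s["tcp_pos"];cal=r.get_calibration("wrist")
im=r.capture("wrist");sc=r.capture("scene");tp=r.capture("top")
sc=sc.copy();tp=tp.copy()
for n,I in(("scene",sc),("top",tp)):
    for h in(0,.0188,.06):
        p=proj(n,t+[0,0,h])[0];print(n,h,p.round(1))
        cv2.circle(I,tuple(int(v) for v in p),1,(0,0,255),-1)
print("wrist",(proj("wrist",[t,t+[0,0,.0188]],cal)/.64).round(0))
for d in r.cut_out("divider_grip","wrist")[:2]:print(rect("wrist",d["mask"],.064,cal),d["p"])
a=cv2.resize(sc[170:290,250:410],(640,480));b=cv2.resize(tp[90:210,150:310],(640,480))
cv2.imwrite("pics/a3.png",cv2.resize(np.hstack([a,b]),(800,300)))
E
```

```text
scene 0 [307.3 239.3]
scene 0.0188 [307.9 235.1]
scene 0.06 [309.2 225.4]
top 0 [227.8 148.5]
top 0.0188 [227.3 147. ]
top 0.06 [226.2 143.7]
wrist [[397. 351.]
 [397. 370.]]
(array([0.61324469, 0.17856554]), [35.845462799072266, 91.00802612304688], np.float32(1.6137898)) 0.91
```

View pics/a3.png

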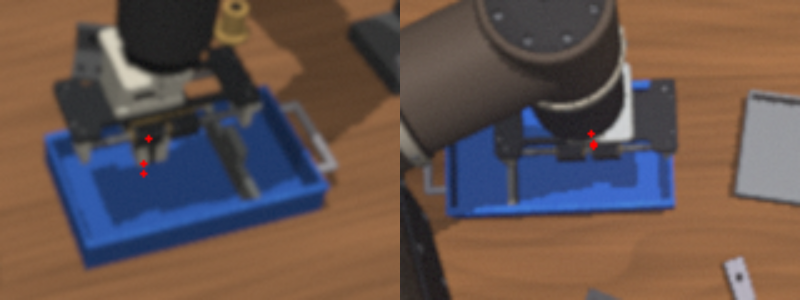

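```bash
python3 - <<'E'
from h import *
cal=r.get_calibration("wrist")
w=bp("wrist",np.array([[177,186],[760,203]])*.64,.045,cal);print(w,np.linalg.norm(w[0]-w[1]))
for z in(.03,.045,.055,.064,.075):print(z,(proj("wrist",[[.617,.185,z],[.617,.197,z],[.657,.197,z],[.657,.185,z]],cal)/.64).round(0).tolist())
for z in(.005,.02,.04):print(z,(proj("wrist",[[.571,.187,z],[.571,.195,z],[.705,.187,z],[.705,.195,z]],cal)/.64).round(0).tolist())
print(r.get_state()["contact_force"])
E
```

```text
[[ 0.564616   -0.00174674]
 [ 0.55967636  0.26752822]] 0.2693202633410146
0.03 [[596.0, 302.0], [617.0, 303.0], [603.0, 377.0], [583.0, 378.0]]
0.045 [[609.0, 313.0], [631.0, 313.0], [615.0, 391.0], [593.0, 392.0]]
0.055 [[618.0, 320.0], [641.0, 320.0], [624.0, 401.0], [601.0, 402.0]]
0.064 [[627.0, 328.0], [651.0, 328.0], [632.0, 411.0], [609.0, 412.0]]
0.075 [[639.0, 338.0], [664.0, 338.0], [642.0, 423.0], [619.0, 425.0]]
0.005 [[590.0, 200.0], [604.0, 201.0], [556.0, 430.0], [568.0, 429.0]]
0.02 [[602.0, 203.0], [617.0, 205.0], [564.0, 444.0], [576.0, 443.0]]
0.04 [[621.0, 209.0], [636.0, 210.0], [575.0, 465.0], [588.0, 464.0]]
[ 0.59861865 -0.11590511  0.46264352]
```

```bash
python3 - <<'E'
import cv2
a=cv2.imread("pics/w2.png")[170:500,280:620];b=cv2.imread("pics/w3.png")[170:500,320:680]
cv2.imwrite("pics/c.png",cv2.resize(cv2.hconcat([a,b]),(800,380),interpolation=cv2.INTER_CUBIC))
E
```

```text
(no output)
```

View pics/c.png

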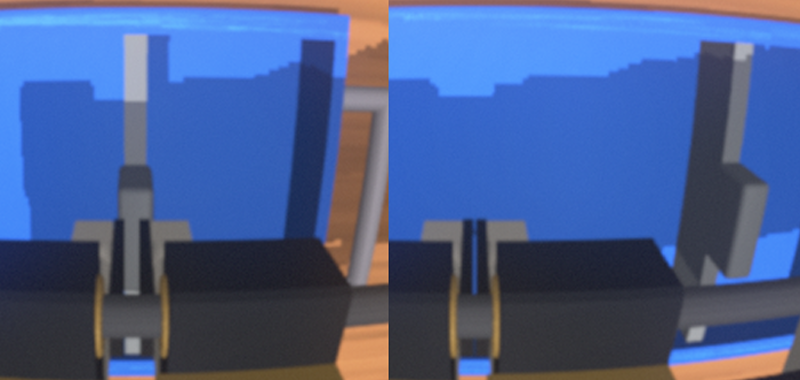

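The calibration and tab model agree, but the visible fingertips look about 25 mm above the reported TCP, so the pads closed at or above the tab top. TCP z = 0.010 is safe under either reading (tote floor 5 mm), so I'll grasp there.

>>> servo_tool:
  targets:
    - {"dx":0,"dy":0,"dz":2,"spin":0,"grip":0}
    - {"dx":0,"dy":0,"dz":4,"spin":0,"grip":20}
    - {"dx":0,"dy":2,"dz":6,"spin":0,"grip":40}
    - {"dx":-0.1,"dy":4.5,"dz":6,"spin":0,"grip":50}
    - {"dx":-0.2,"dy":7,"dz":6,"spin":0,"grip":50}
    - {"dx":-0.2,"dy":9,"dz":6,"spin":0,"grip":50}
    - {"dx":-0.2,"dy":10,"dz":5,"spin":0,"grip":50}
    - {"dx":-0.2,"dy":10.1,"dz":3,"spin":0,"grip":50}
    - {"dx":-0.2,"dy":10.1,"dz":1,"spin":0,"grip":50}
    - {"dx":-0.2,"dy":10.1,"dz":0,"spin":0,"grip":50}

```text
time_s: 7.13
tcp_pos: [0.6356, 0.1917, 0.0332]
eef_rot: [-179.9, -0.2, -179.0]
contact_force: [-0.0, -1.5, -0.7]
gripper_width: 0.0436
```

>>> servo_tool:
  targets:
    - {"dx":0,"dy":0,"dz":-0.5,"spin":0,"grip":50}
    - {"dx":0,"dy":0,"dz":-1.2,"spin":0,"grip":50}
    - {"dx":0,"dy":0,"dz":-2,"spin":0,"grip":50}
    - {"dx":0,"dy":0,"dz":-2.5,"spin":0,"grip":50}
    - {"dx":0,"dy":0,"dz":-2.5,"spin":0,"grip":25}
    - {"dx":0,"dy":0,"dz":-2.5,"spin":0,"grip":10}
    - {"dx":0,"dy":0,"dz":-2.5,"spin":0,"grip":5}
    - {"dx":0,"dy":0,"dz":-2.5,"spin":0,"grip":5}
    - {"dx":0,"dy":0,"dz":-2.5,"spin":0,"grip":5}
    - {"dx":0,"dy":0,"dz":-2.5,"spin":0,"grip":5}
  squeeze: 20

```text
time_s: 7.97
tcp_pos: [0.6377, 0.1919, 0.0118]
eef_rot: [180.0, 0.0, -179.0]
contact_force: [-0.3, -0.5, 1.1]
gripper_width: 0.0119
```

```bash
python3 w.py w4
```

```text
7.9667 [0.6377 0.1919 0.0118] [ 1.7998e+02  4.0000e-02 -1.7903e+02] [  33.5   28.7  -12.6    0.   -48.6 -122.5] 0.011895062788539293
[[297.3, 0.0, 252.5], [0.0, 297.3, 192.5], [0.0, 0.0, 1.0]] [[-0.017, 0.951, 0.309, 0.553], [1.0, 0.017, 0.005, 0.189], [-0.0, 0.309, -0.951, 0.201], [0.0, 0.0, 0.0, 1.0]]
```

Width is 11.9 mm, so the tab is held. The real fingertips do sit about 28 mm above the reported TCP. Now the drag.

>>> servo_tool:
  targets:
    - {"dx":0,"dy":-0.5,"dz":0,"spin":0,"grip":5}
    - {"dx":0,"dy":-1.5,"dz":0,"spin":0,"grip":5}
    - {"dx":0,"dy":-2.8,"dz":0,"spin":0,"grip":5}
    - {"dx":0.1,"dy":-4.1,"dz":0,"spin":0,"grip":5}
    - {"dx":0.1,"dy":-5.4,"dz":0,"spin":0,"grip":5}
    - {"dx":0.1,"dy":-6.7,"dz":0,"spin":0,"grip":5}
    - {"dx":0.1,"dy":-8,"dz":0,"spin":0,"grip":5}
    - {"dx":0.2,"dy":-9,"dz":0,"spin":0,"grip":5}
    - {"dx":0.2,"dy":-10,"dz":0,"spin":0,"grip":5}
    - {"dx":0.2,"dy":-10.6,"dz":0,"spin":0,"grip":5}

```text
time_s: 8.85
tcp_pos: [0.6394, 0.0838, 0.0118]
eef_rot: [-180.0, 0.0, -179.1]
contact_force: [0.0, 3.4, 6.9]
gripper_width: 0.0118
```

>>> servo_tool:
  targets:
    - {"dx":0,"dy":-0.2,"dz":0,"spin":0,"grip":5}
    - {"dx":0,"dy":-0.4,"dz":0,"spin":0,"grip":5}
    - {"dx":0,"dy":-0.5,"dz":0,"spin":0,"grip":5}
    - {"dx":0,"dy":-0.6,"dz":0,"spin":0,"grip":5}
    - {"dx":0,"dy":-0.7,"dz":0,"spin":0,"grip":5}
    - {"dx":0,"dy":-0.8,"dz":0,"spin":0,"grip":5}
    - {"dx":0,"dy":-0.9,"dz":0,"spin":0,"grip":5}
    - {"dx":0,"dy":-0.9,"dz":0,"spin":0,"grip":5}
    - {"dx":0,"dy":-0.9,"dz":0,"spin":0,"grip":5}
    - {"dx":0,"dy":-0.9,"dz":0,"spin":0,"grip":5}

```text
time_s: 9.68
tcp_pos: [0.6396, 0.0779, 0.0118]
eef_rot: [179.9, 0.1, -179.0]
contact_force: [-5.1, 12.5, 5.8]
gripper_width: 0.0114
```

At the stop: 12.5 N in y, with the tab at y 0.078 against 0.078 expected. Releasing and moving over to the rails.

>>> servo_tool:
  targets:
    - {"dx":0,"dy":0.1,"dz":0,"spin":0,"grip":5}
    - {"dx":0,"dy":0.1,"dz":0,"spin":0,"grip":30}
    - {"dx":0,"dy":0.1,"dz":0,"spin":0,"grip":30}
    - {"dx":0,"dy":0.1,"dz":0.5,"spin":0,"grip":30}
    - {"dx":0,"dy":0.1,"dz":3,"spin":0,"grip":40}
    - {"dx":0,"dy":0.1,"dz":6.5,"spin":0,"grip":50}
    - {"dx":0,"dy":0.1,"dz":10,"spin":0,"grip":60}
    - {"dx":0,"dy":0.1,"dz":13.5,"spin":0,"grip":60}
    - {"dx":0,"dy":0.1,"dz":17,"spin":0,"grip":60}
    - {"dx":0,"dy":0.1,"dz":20,"spin":0,"grip":60}

```text
time_s: 10.52
tcp_pos: [0.6393, 0.0767, 0.2141]
eef_rot: [-180.0, 0.0, -179.1]
contact_force: [0.7, 0.7, -0.2]
gripper_width: 0.0521
```

>>> servo_tool:
  targets:
    - {"dx":-1,"dy":-1,"dz":0.4,"spin":-0.12,"grip":60}
    - {"dx":-2,"dy":-2.3,"dz":0.8,"spin":-0.24,"grip":60}
    - {"dx":-3,"dy":-3.6,"dz":1.2,"spin":-0.36,"grip":60}
    - {"dx":-4,"dy":-4.9,"dz":1.6,"spin":-0.48,"grip":60}
    - {"dx":-5,"dy":-6.2,"dz":2,"spin":-0.6,"grip":60}
    - {"dx":-6,"dy":-7.5,"dz":2.4,"spin":-0.72,"grip":60}
    - {"dx":-7,"dy":-8.8,"dz":2.8,"spin":-0.84,"grip":60}
    - {"dx":-8,"dy":-10.1,"dz":3.2,"spin":-0.96,"grip":60}
    - {"dx":-9,"dy":-11.4,"dz":3.6,"spin":-1.08,"grip":60}
    - {"dx":-10,"dy":-12.7,"dz":4,"spin":-1.2,"grip":60}

```text
time_s: 11.35
tcp_pos: [0.5382, -0.0507, 0.2515]
eef_rot: [-179.9, 0.0, 111.8]
contact_force: [1.1, 0.5, 0.3]
gripper_width: 0.0527
```

>>> servo_tool:
  targets:
    - {"dx":-1,"dy":-1.3,"dz":0,"spin":-0.12,"grip":60}
    - {"dx":-2,"dy":-2.6,"dz":0,"spin":-0.24,"grip":60}
    - {"dx":-3,"dy":-3.9,"dz":0,"spin":-0.36,"grip":60}
    - {"dx":-4,"dy":-5.2,"dz":0,"spin":-0.48,"grip":60}
    - {"dx":-5,"dy":-6.5,"dz":0,"spin":-0.6,"grip":60}
    - {"dx":-6,"dy":-7.8,"dz":0,"spin":-0.72,"grip":60}
    - {"dx":-7,"dy":-9.1,"dz":0,"spin":-0.84,"grip":60}
    - {"dx":-8,"dy":-10.4,"dz":0,"spin":-0.96,"grip":60}
    - {"dx":-9,"dy":-11.7,"dz":0,"spin":-1.08,"grip":60}
    - {"dx":-10,"dy":-13,"dz":0,"spin":-1.2,"grip":60}

```text
time_s: 12.18
tcp_pos: [0.4255, -0.2206, 0.2393]
eef_rot: [178.4, -13.8, 76.0]
contact_force: [0.3, 0.3, -0.3]
gripper_width: 0.0524
```

>>> servo_tool:
  targets:
    - {"dx":-0.3,"dy":-0.3,"dz":0,"spin":-0.12,"grip":60}
    - {"dx":-0.7,"dy":-0.6,"dz":0,"spin":-0.24,"grip":60}
    - {"dx":-1,"dy":-1,"dz":0,"spin":-0.36,"grip":60}
    - {"dx":-1,"dy":-1,"dz":0,"spin":-0.47,"grip":60}
    - {"dx":-1,"dy":-1,"dz":0,"spin":-0.47,"grip":60}
    - {"dx":-1,"dy":-1,"dz":0,"spin":-0.47,"grip":60}
    - {"dx":-1,"dy":-1,"dz":0,"spin":-0.47,"grip":60}
    - {"dx":-1,"dy":-1,"dz":0,"spin":-0.47,"grip":60}
    - {"dx":-1,"dy":-1,"dz":0,"spin":-0.47,"grip":60}
    - {"dx":-1,"dy":-1,"dz":0,"spin":-0.47,"grip":60}

```text
time_s: 13.02
tcp_pos: [0.3529, -0.3175, 0.1925]
eef_rot: [176.9, -18.5, 53.8]
contact_force: [-0.1, 0.3, -0.3]
gripper_width: 0.0528
```

```bash
python3 w.py w5 rail_a bracket; python3 m1.py | grep -v -e bottle -e mould
```

```text
13.0167 [ 0.3529 -0.3175  0.1925] [176.86 -18.51  53.84] [ -35.8    3.4  -16.6  -20.   -67.8 -173.6] 0.05282244603326961
[[297.3, 0.0, 252.5], [0.0, 297.3, 192.5], [0.0, 0.0, 1.0]] [[0.796, -0.603, 0.046, 0.356], [-0.603, -0.798, -0.025, -0.296], [0.052, -0.008, -0.999, 0.399], [0.0, 0.0, 0.0, 1.0]]
rail_a 0.88 [150.  12. 234.  97.] [ 0.425  -0.0983] [ 31. 157.] 16.2 1965
rail_a 0.71 [233. 112. 329. 195.] [ 0.4368 -0.2869] [ 23. 155.] 3.9 1894
tote 0.85 [160. 124. 262. 176.] [0.637 0.144] [162. 298.] 90.9 4832
tote 0.31 [158. 216. 173. 226.] [0.431 0.274] [38. 44.] 88.4 179
rail_a 0.76 [281. 192. 302. 244.] [ 0.427 -0.092] [ 26. 153.] 15.4 392
rail_a 0.69 [345. 189. 358. 240.] [ 0.437 -0.284] [ 32. 158.] 3.9 496
bracket 0.54 [214. 206. 239. 226.] [0.439 0.092] [45. 57.] 154.5 276
bush 0.7 [158. 215. 175. 225.] [0.433 0.273] [38. 39.] 44.2 167
bush 0.64 [188. 223. 211. 245.] [0.388 0.178] [55. 55.] 88.4 323
pan 0.85 [284. 128. 330. 173.] [ 0.632 -0.151] [132. 137.] 170.7 1858
divider_grip 0.56 [400. 135. 444. 164.] [ 0.626 -0.482] [ 67. 147.] 115.0 855
divider_grip 0.47 [227. 125. 233. 170.] [0.636 0.078] [ 13. 129.] 0.9 157
```

View pics/w5.png

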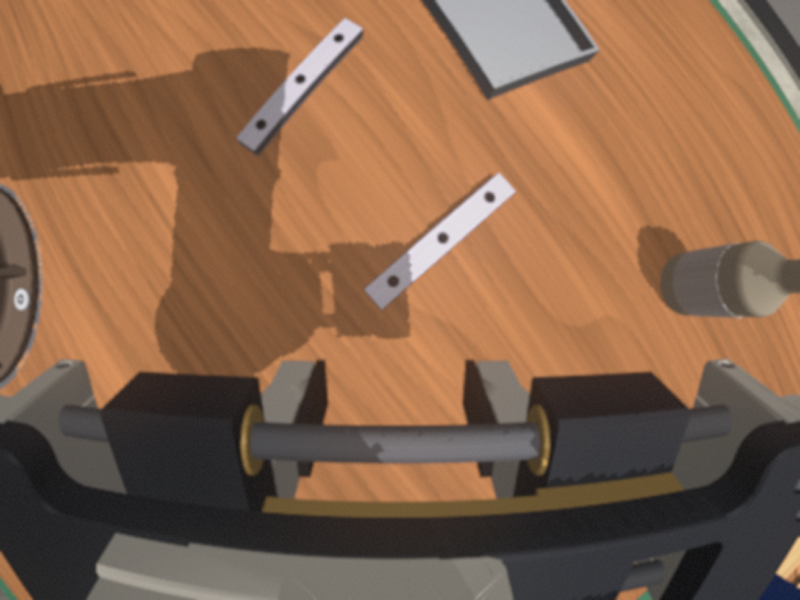

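That was the wrong way round: j6 hit its limit (yaw = j1 + j6 − 90). I'll unwind by spinning positive.

>>> servo_tool:
  targets:
    - {"dx":0,"dy":0,"dz":0,"spin":0.5,"grip":60}
    - {"dx":0,"dy":0,"dz":0,"spin":0.7,"grip":60}
    - {"dx":0,"dy":0,"dz":0,"spin":0.9,"grip":60}
    - {"dx":0,"dy":0,"dz":0,"spin":1.1,"grip":60}
    - {"dx":0,"dy":0,"dz":0,"spin":1.2,"grip":60}
    - {"dx":0,"dy":0,"dz":0,"spin":1.3,"grip":60}
    - {"dx":0,"dy":0,"dz":0,"spin":1.4,"grip":60}
    - {"dx":0,"dy":0,"dz":0,"spin":1.5,"grip":60}
    - {"dx":0,"dy":0,"dz":0,"spin":1.6,"grip":60}
    - {"dx":0,"dy":0,"dz":0,"spin":1.6,"grip":60}

```text
time_s: 14.45
tcp_pos: [0.3536, -0.3171, 0.1928]
eef_rot: [176.8, -18.6, 125.8]
contact_force: [0.2, -0.8, -0.4]
gripper_width: 0.0525
```

```bash
python3 -c "
from h import *
s=r.get_state();print(s['time_s'],s['tcp_pos'],s['eef_rot'],s['joints'].round(1))"
```

```text
14.45 [ 0.35362471 -0.31705295  0.19280743] [176.81844962 -18.62668433 125.80348072] [ -28.3   14.5   -6.8  -10.9  -84.3 -113.8]
```

The tool is left tilted 18.6°, because the command follows the achieved pose. My plan is to point the tilt inward and push against the reach limit to straighten it. First I'll rise and see what the yaw settles at.

>>> servo_tool:
  targets:
    - {"dx":0,"dy":0,"dz":2,"spin":0,"grip":60}
    - {"dx":0,"dy":0,"dz":4,"spin":0,"grip":60}
    - {"dx":0,"dy":0,"dz":6,"spin":0,"grip":60}
    - {"dx":0,"dy":0,"dz":8,"spin":0,"grip":60}
    - {"dx":0,"dy":0,"dz":10,"spin":0,"grip":60}
    - {"dx":0,"dy":0,"dz":12,"spin":0,"grip":60}
    - {"dx":0,"dy":0,"dz":14,"spin":0,"grip":60}
    - {"dx":0,"dy":0,"dz":16,"spin":0,"grip":60}
    - {"dx":0,"dy":0,"dz":16,"spin":0,"grip":60}
    - {"dx":0,"dy":0,"dz":16,"spin":0,"grip":60}

```text
time_s: 15.28
tcp_pos: [0.3539, -0.317, 0.3539]
eef_rot: [176.7, -18.5, 125.5]
contact_force: [-0.3, -0.6, -0.9]
gripper_width: 0.0527
```

```bash
cat > t.py <<'E'
from h import *
from scipy.spatial.transform import Rotation as R
s=r.get_state();m=R.from_euler("xyz",s["eef_rot"],degrees=True).as_matrix();z=m[:,2];p=s["tcp_pos"]
print(s['time_s'],p.round(4),s['eef_rot'].round(2),s['joints'].round(1))
print("tilt",np.degrees(np.arccos(-z[2])),"dir",np.degrees(np.arctan2(z[1],z[0])),"azim",np.degrees(np.arctan2(p[1],p[0])),"r",np.hypot(*p[:2]),"jaw",np.degrees(np.arctan2(m[1,1],m[0,1])))
E
python3 t.py
```

```text
15.2833 [ 0.3539 -0.317   0.3539] [176.75 -18.47 125.5 ] [ -28.4   10.1    8.5  -11.3 -103.4 -117.8]
tilt 18.744861938427217 dir 115.32785167637374 azim -41.84940281605073 r 0.4751321227115073 jaw 34.463979390904214
```

>>> servo_tool:
  targets:
    - {"dx":2,"dy":1,"dz":0,"spin":0.1,"grip":60}
    - {"dx":5,"dy":2.7,"dz":0,"spin":0.2,"grip":60}
    - {"dx":8,"dy":4.4,"dz":0,"spin":0.3,"grip":60}
    - {"dx":11,"dy":6,"dz":0,"spin":0.4,"grip":60}
    - {"dx":14,"dy":7.7,"dz":0,"spin":0.5,"grip":60}
    - {"dx":17,"dy":9.3,"dz":0,"spin":0.6,"grip":60}
    - {"dx":20,"dy":11,"dz":0,"spin":0.7,"grip":60}
    - {"dx":23,"dy":12.6,"dz":0,"spin":0.8,"grip":60}
    - {"dx":25.5,"dy":14,"dz":0,"spin":0.867,"grip":60}
    - {"dx":27.4,"dy":14.9,"dz":0,"spin":0.867,"grip":60}

```text
time_s: 16.12
tcp_pos: [0.6293, -0.1648, 0.3502]
eef_rot: [176.8, -18.8, 175.6]
contact_force: [-0.1, 0.2, -0.3]
gripper_width: 0.0524
```

```bash
python3 t.py
```

```text
16.1167 [ 0.6293 -0.1648  0.3502] [176.78 -18.81 175.58] [  -0.5   29.5   33.3   -4.8 -112.2  -95.6]
tilt 19.074978194623682 dir 165.68332465366987 azim -14.670601126918147 r 0.6505585184249633 jaw 84.53963441085351
```

>>> servo_tool:
  targets:
    - {"dx":0,"dy":0,"dz":0,"spin":0.1,"grip":60}
    - {"dx":0,"dy":0,"dz":0,"spin":0.2,"grip":60}
    - {"dx":0,"dy":0,"dz":0,"spin":0.29,"grip":60}
    - {"dx":1,"dy":0,"dz":0,"spin":0.29,"grip":60}
    - {"dx":3,"dy":0.1,"dz":0,"spin":0.29,"grip":60}
    - {"dx":5,"dy":0.2,"dz":0,"spin":0.29,"grip":60}
    - {"dx":7,"dy":0.3,"dz":0,"spin":0.29,"grip":60}
    - {"dx":8,"dy":0.3,"dz":0,"spin":0.29,"grip":60}
    - {"dx":8,"dy":0.3,"dz":0,"spin":0.29,"grip":60}
    - {"dx":8,"dy":0.3,"dz":0,"spin":0.29,"grip":60}

```text
time_s: 16.95
tcp_pos: [0.7077, -0.1646, 0.3504]
eef_rot: [176.8, -18.8, -168.2]
contact_force: [0.6, -0.3, 0.4]
gripper_width: 0.0526
```

```bash
python3 t.py
```

```text
16.95 [ 0.7077 -0.1646  0.3504] [ 176.76  -18.79 -168.21] [ 2.200e+00  3.860e+01  4.710e+01 -1.000e-01 -1.175e+02 -8.090e+01]
tilt 19.057184341118198 dir -178.17665534654856 azim -13.09125783490468 r 0.7265594124568595 jaw 100.74758421392295
```

>>> servo_tool:
  targets:
    - {"dx":1.5,"dy":0.1,"dz":0,"spin":0,"grip":60}
    - {"dx":3,"dy":0.1,"dz":0,"spin":0,"grip":60}
    - {"dx":4.5,"dy":0.2,"dz":0,"spin":0,"grip":60}
    - {"dx":6,"dy":0.2,"dz":0,"spin":0,"grip":60}
    - {"dx":7.5,"dy":0.3,"dz":0,"spin":0,"grip":60}
    - {"dx":9,"dy":0.3,"dz":0,"spin":0,"grip":60}
    - {"dx":10.5,"dy":0.4,"dz":0,"spin":0,"grip":60}
    - {"dx":12,"dy":0.4,"dz":0,"spin":0,"grip":60}
    - {"dx":13,"dy":0.5,"dz":0,"spin":0,"grip":60}
    - {"dx":14,"dy":0.5,"dz":0,"spin":0,"grip":60}

```text
time_s: 17.78
tcp_pos: [0.8035, -0.1539, 0.3296]
eef_rot: [177.8, -16.9, -168.3]
contact_force: [-0.7, -0.2, 0.7]
gripper_width: 0.0528
```

```bash
python3 t.py
```

```text
17.7833 [ 0.8035 -0.1539  0.3296] [ 177.82  -16.86 -168.32] [   2.9   52.4   71.7    0.5 -126.2  -81.3]
tilt 17.000366906602885 dir -175.77707862021316 azim -10.843437122652416 r 0.8180905527781434 jaw 101.0524541757855
```

>>> servo_tool:
  targets:
    - {"dx":4,"dy":0,"dz":0,"spin":0,"grip":60}
    - {"dx":8,"dy":0,"dz":0,"spin":0,"grip":60}
    - {"dx":12,"dy":0,"dz":0,"spin":0,"grip":60}
    - {"dx":16,"dy":0,"dz":0,"spin":0,"grip":60}
    - {"dx":20,"dy":0,"dz":0,"spin":0,"grip":60}
    - {"dx":24,"dy":0,"dz":0,"spin":0,"grip":60}
    - {"dx":28,"dy":0,"dz":0,"spin":0,"grip":60}
    - {"dx":28,"dy":0,"dz":0,"spin":0,"grip":60}
    - {"dx":28,"dy":0,"dz":0,"spin":0,"grip":60}
    - {"dx":28,"dy":0,"dz":0,"spin":0,"grip":60}

```text
time_s: 18.62
tcp_pos: [0.86, -0.1358, 0.2436]
eef_rot: [178.7, -15.4, -168.4]
contact_force: [0.2, -0.5, 0.1]
gripper_width: 0.0524
```

```bash
python3 t.py
```

```text
18.6167 [ 0.86   -0.1358  0.2436] [ 178.7   -15.39 -168.37] [   4.1   57.6   71.7    0.8 -119.5  -82.3]
tilt 15.444239091622945 dir -173.2657833286934 azim -8.973345937827277 r 0.8706088333842368 jaw 101.2858979803847
```

The reach limit barely corrects the tilt. The accident came from j6 saturating, which made a left tilt. At the +173° j6 limit the tilt would again point left, while further positive spin should add right tilt and cancel it. Going there.

>>> servo_tool:
  targets:
    - {"dx":-2,"dy":0,"dz":1,"spin":0.12,"grip":60}
    - {"dx":-5,"dy":0,"dz":2,"spin":0.24,"grip":60}
    - {"dx":-8,"dy":0,"dz":3,"spin":0.36,"grip":60}
    - {"dx":-11,"dy":0,"dz":4,"spin":0.48,"grip":60}
    - {"dx":-14,"dy":0,"dz":5,"spin":0.6,"grip":60}
    - {"dx":-17,"dy":0,"dz":6,"spin":0.72,"grip":60}
    - {"dx":-20,"dy":0,"dz":7,"spin":0.84,"grip":60}
    - {"dx":-23,"dy":0,"dz":8,"spin":0.96,"grip":60}
    - {"dx":-26,"dy":0,"dz":9,"spin":1.08,"grip":60}
    - {"dx":-28,"dy":0,"dz":10,"spin":1.2,"grip":60}

```text
time_s: 19.45
tcp_pos: [0.5773, -0.1361, 0.3461]
eef_rot: [178.8, -15.3, -99.3]
contact_force: [0.6, 0.1, 1.0]
gripper_width: 0.0524
```

>>> servo_tool:
  targets:
    - {"dx":0,"dy":0,"dz":0,"spin":0.12,"grip":60}
    - {"dx":0,"dy":0,"dz":0,"spin":0.24,"grip":60}
    - {"dx":0,"dy":0,"dz":0,"spin":0.36,"grip":60}
    - {"dx":0,"dy":0,"dz":0,"spin":0.48,"grip":60}
    - {"dx":0,"dy":0,"dz":0,"spin":0.6,"grip":60}
    - {"dx":0,"dy":0,"dz":0,"spin":0.72,"grip":60}
    - {"dx":0,"dy":0,"dz":0,"spin":0.84,"grip":60}
    - {"dx":0,"dy":0,"dz":0,"spin":0.96,"grip":60}
    - {"dx":0,"dy":0,"dz":0,"spin":1.08,"grip":60}
    - {"dx":0,"dy":0,"dz":0,"spin":1.2,"grip":60}

```text
time_s: 20.28
tcp_pos: [0.5795, -0.1359, 0.3455]
eef_rot: [178.8, -15.5, -30.5]
contact_force: [-0.2, -0.2, 0.7]
gripper_width: 0.0527
```

>>> servo_tool:
  targets:
    - {"dx":0,"dy":0,"dz":0,"spin":0.12,"grip":60}
    - {"dx":0,"dy":0,"dz":0,"spin":0.24,"grip":60}
    - {"dx":0,"dy":0,"dz":0,"spin":0.36,"grip":60}
    - {"dx":0,"dy":0,"dz":0,"spin":0.48,"grip":60}
    - {"dx":0,"dy":0,"dz":0,"spin":0.6,"grip":60}
    - {"dx":0,"dy":0,"dz":0,"spin":0.72,"grip":60}
    - {"dx":0,"dy":0,"dz":0,"spin":0.84,"grip":60}
    - {"dx":0,"dy":0,"dz":0,"spin":0.96,"grip":60}
    - {"dx":0,"dy":0,"dz":0,"spin":1.08,"grip":60}
    - {"dx":0,"dy":0,"dz":0,"spin":1.2,"grip":60}

```text
time_s: 21.12
tcp_pos: [0.5796, -0.136, 0.3458]
eef_rot: [178.6, -15.5, 38.3]
contact_force: [-0.1, -0.1, -0.0]
gripper_width: 0.0521
```

```bash
python3 t.py
```

```text
21.1167 [ 0.5796 -0.136   0.3458] [178.62 -15.47  38.25] [ -0.7   2.8  -1.   -8.9 -73.4 130.4]
tilt 15.530877984037346 dir 33.099651356294736 azim -13.207669565281805 r 0.5953164592245006 jaw -52.11316801427998
```

>>> servo_tool:
  targets:
    - {"dx":0,"dy":0,"dz":0,"spin":0.12,"grip":60}
    - {"dx":0,"dy":0,"dz":0,"spin":0.24,"grip":60}
    - {"dx":0,"dy":0,"dz":0,"spin":0.36,"grip":60}
    - {"dx":0,"dy":0,"dz":0,"spin":0.48,"grip":60}
    - {"dx":0,"dy":0,"dz":0,"spin":0.6,"grip":60}
    - {"dx":0,"dy":0,"dz":0,"spin":0.72,"grip":60}
    - {"dx":0,"dy":0,"dz":0,"spin":0.84,"grip":60}
    - {"dx":0,"dy":0,"dz":0,"spin":0.96,"grip":60}
    - {"dx":0,"dy":0,"dz":0,"spin":1.08,"grip":60}
    - {"dx":0,"dy":0,"dz":0,"spin":1.2,"grip":60}

```text
time_s: 21.95
tcp_pos: [0.5768, -0.0694, 0.3588]
eef_rot: [-179.5, -9.1, 89.0]
contact_force: [0.6, 0.4, -0.3]
gripper_width: 0.053
```

```bash
python3 t.py
```

```text
21.95 [ 0.5768 -0.0694  0.3588] [-179.46   -9.13   89.05] [  5.5   9.6   9.6  -9.1 -89.6 173.6]
tilt 9.143091858657845 dir 92.47197459219637 azim -6.862075098520716 r 0.580923524062208 jaw -0.8675152945501624
```

Working: 15.5° down to 9.1°. Continuing in smaller doses.

>>> servo_tool:
  targets:
    - {"dx":0,"dy":0,"dz":0,"spin":0.1,"grip":60}
    - {"dx":0,"dy":0,"dz":0,"spin":0.2,"grip":60}
    - {"dx":0,"dy":0,"dz":0,"spin":0.3,"grip":60}
    - {"dx":0,"dy":0,"dz":0,"spin":0.4,"grip":60}
    - {"dx":0,"dy":0,"dz":0,"spin":0.45,"grip":60}
    - {"dx":0,"dy":0,"dz":0,"spin":0.45,"grip":60}
    - {"dx":0,"dy":0,"dz":0,"spin":0.45,"grip":60}
    - {"dx":0,"dy":0,"dz":0,"spin":0.45,"grip":60}
    - {"dx":0,"dy":0,"dz":0,"spin":0.45,"grip":60}
    - {"dx":0,"dy":0,"dz":0,"spin":0.45,"grip":60}

```text
time_s: 22.78
tcp_pos: [0.5191, 0.0657, 0.3691]
eef_rot: [-179.2, -4.6, 108.3]
contact_force: [0.2, -0.3, 0.6]
gripper_width: 0.0527
```

```bash
python3 t.py
```

```text
22.7833 [0.5191 0.0657 0.3691] [-179.16   -4.55  108.33] [ 24.8   3.6   2.6  -4.6 -89.4 173.6]
tilt 4.627286377170808 dir 118.74554331543236 azim 7.2146140864677655 r 0.5232750413263018 jaw 18.39441185763849
```

>>> servo_tool:
  targets:
    - {"dx":0,"dy":0,"dz":0,"spin":0.1,"grip":60}
    - {"dx":0,"dy":0,"dz":0,"spin":0.2,"grip":60}
    - {"dx":0,"dy":0,"dz":0,"spin":0.3,"grip":60}
    - {"dx":0,"dy":0,"dz":0,"spin":0.4,"grip":60}
    - {"dx":0,"dy":0,"dz":0,"spin":0.46,"grip":60}
    - {"dx":0,"dy":0,"dz":0,"spin":0.46,"grip":60}
    - {"dx":0,"dy":0,"dz":0,"spin":0.46,"grip":60}
    - {"dx":0,"dy":0,"dz":0,"spin":0.46,"grip":60}
    - {"dx":0,"dy":0,"dz":0,"spin":0.46,"grip":60}
    - {"dx":0,"dy":0,"dz":0,"spin":0.46,"grip":60}

```text
time_s: 23.62
tcp_pos: [0.4068, 0.1749, 0.3691]
eef_rot: [-179.4, -1.3, 131.1]
contact_force: [0.3, -0.2, 0.7]
gripper_width: 0.0527
```

```bash
python3 t.py
```

```text
23.6167 [0.4068 0.1749 0.3691] [-179.38   -1.26  131.13] [ 47.6  -5.4  -7.4  -1.3 -88.5 173.6]
tilt 1.4075737807769844 dir 157.44294844568662 azim 23.26002596005506 r 0.4427807373283804 jaw 41.142567912626255
```

>>> servo_tool:
  targets:
    - {"dx":0,"dy":0,"dz":0,"spin":0.1,"grip":60}
    - {"dx":0,"dy":0,"dz":0,"spin":0.18,"grip":60}
    - {"dx":0,"dy":0,"dz":0,"spin":0.18,"grip":60}
    - {"dx":0,"dy":0,"dz":0,"spin":0.18,"grip":60}
    - {"dx":0,"dy":0,"dz":0,"spin":0.18,"grip":60}
    - {"dx":0,"dy":0,"dz":0,"spin":0.18,"grip":60}
    - {"dx":0,"dy":0,"dz":0,"spin":0.18,"grip":60}
    - {"dx":0,"dy":0,"dz":0,"spin":0.18,"grip":60}
    - {"dx":0,"dy":0,"dz":0,"spin":0.18,"grip":60}
    - {"dx":0,"dy":0,"dz":0,"spin":0.18,"grip":60}

```text
time_s: 24.45
tcp_pos: [0.378, 0.1949, 0.3678]
eef_rot: [-179.6, 1.2, 138.9]
contact_force: [0.1, 0.1, -0.3]
gripper_width: 0.0524
```

```bash
python3 t.py
```

```text
24.45 [0.378  0.1949 0.3678] [-179.57    1.18  138.95] [ 55.3  -8.  -10.8   1.1 -87.8 173.6]
tilt 1.255040757379771 dir -61.21844727036594 azim 27.27442321369277 r 0.42525980086923065 jaw 48.93802348072897
```

Within 1.25° of vertical, which is good enough. Now to rail 1, yaw 16°.

>>> servo_tool:
  targets:
    - {"dx":1,"dy":0,"dz":0,"spin":-0.12,"grip":60}
    - {"dx":2,"dy":0,"dz":-0.5,"spin":-0.24,"grip":60}
    - {"dx":3,"dy":-1,"dz":-1,"spin":-0.36,"grip":60}
    - {"dx":4,"dy":-2,"dz":-1.5,"spin":-0.48,"grip":60}
    - {"dx":5,"dy":-3,"dz":-2,"spin":-0.6,"grip":60}
    - {"dx":6,"dy":-4,"dz":-2.5,"spin":-0.72,"grip":60}
    - {"dx":7,"dy":-5,"dz":-3,"spin":-0.84,"grip":60}
    - {"dx":8,"dy":-6,"dz":-3.5,"spin":-0.96,"grip":60}
    - {"dx":8,"dy":-7,"dz":-4,"spin":-1.08,"grip":60}
    - {"dx":8,"dy":-8,"dz":-5,"spin":-1.2,"grip":60}

```text
time_s: 25.28
tcp_pos: [0.4587, 0.1145, 0.318]
eef_rot: [-179.6, 1.2, 69.8]
contact_force: [-0.7, -0.1, -0.4]
gripper_width: 0.0523
```

>>> servo_tool:
  targets:
    - {"dx":0,"dy":-2.5,"dz":-0.5,"spin":-0.12,"grip":60}
    - {"dx":0,"dy":-5,"dz":-1.5,"spin":-0.24,"grip":60}
    - {"dx":0,"dy":-7.5,"dz":-2.5,"spin":-0.36,"grip":60}
    - {"dx":0,"dy":-10,"dz":-3.5,"spin":-0.48,"grip":60}
    - {"dx":0,"dy":-12.5,"dz":-4.5,"spin":-0.6,"grip":60}
    - {"dx":0,"dy":-15,"dz":-5.5,"spin":-0.72,"grip":60}
    - {"dx":-0.5,"dy":-17.5,"dz":-6.5,"spin":-0.84,"grip":60}
    - {"dx":-1,"dy":-19.5,"dz":-8,"spin":-0.93,"grip":60}
    - {"dx":-1.5,"dy":-20.5,"dz":-10,"spin":-0.947,"grip":60}
    - {"dx":-1.5,"dy":-20.5,"dz":-12,"spin":-0.947,"grip":60}

```text
time_s: 26.12
tcp_pos: [0.4421, -0.0918, 0.1974]
eef_rot: [-179.6, 1.1, 15.7]
contact_force: [0.1, 0.5, -1.6]
gripper_width: 0.0525
```

```bash
python3 t.py; python3 w.py w6 rail_a
```

```text
26.1167 [ 0.4421 -0.0918  0.1974] [-179.59    1.15   15.75] [ 13.1  -0.2 -24.9  -0.4 -66.5  92.8]
tilt 1.217080026876792 dir 176.19423661428738 azim -11.732622476358278 r 0.45151217324807036 jaw -74.26108505869688
26.1167 [ 0.4421 -0.0918  0.1974] [-179.59    1.15   15.75] [ 13.1  -0.2 -24.9  -0.4 -66.5  92.8] 0.05249400207963029
[[297.3, 0.0, 252.5], [0.0, 297.3, 192.5], [0.0, 0.0, 1.0]] [[0.272, -0.908, -0.318, 0.526], [-0.962, -0.259, -0.083, -0.07], [-0.007, 0.329, -0.944, 0.385], [0.0, 0.0, 0.0, 1.0]]
rail_a 0.9 [242. 114. 262. 229.] [ 0.4256 -0.095 ] [ 22. 155.] 16.2 1966
rail_a 0.76 [361. 152. 406. 238.] [ 0.4468 -0.2829] [ 30. 135.] 5.0 1599
```

View pics/w6.png

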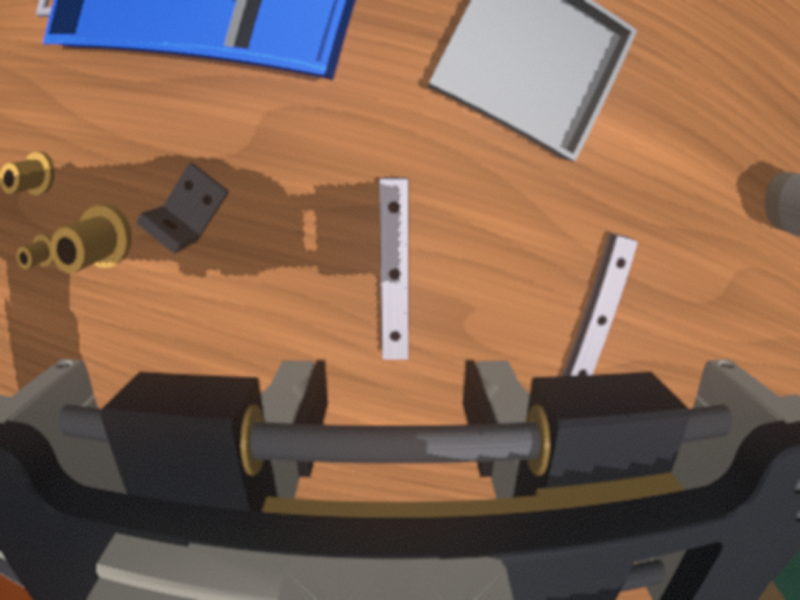

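Rail 1 fits at (0.4256, −0.095), 16.2°, and its size matches. Descending in stages with the 28 mm tip offset.

>>> servo_tool:
  targets:
    - {"dx":-0.8,"dy":-0.1,"dz":-2,"spin":0.008,"grip":60}
    - {"dx":-1.65,"dy":-0.3,"dz":-5,"spin":0.008,"grip":60}
    - {"dx":-1.65,"dy":-0.3,"dz":-8,"spin":0.008,"grip":60}
    - {"dx":-1.65,"dy":-0.3,"dz":-11,"spin":0.008,"grip":60}
    - {"dx":-1.65,"dy":-0.3,"dz":-14,"spin":0.008,"grip":60}
    - {"dx":-1.65,"dy":-0.3,"dz":-16.5,"spin":0.008,"grip":60}
    - {"dx":-1.65,"dy":-0.3,"dz":-18.5,"spin":0.008,"grip":60}
    - {"dx":-1.65,"dy":-0.3,"dz":-20,"spin":0.008,"grip":60}
    - {"dx":-1.65,"dy":-0.3,"dz":-21,"spin":0.008,"grip":60}
    - {"dx":-1.65,"dy":-0.3,"dz":-21.5,"spin":0.008,"grip":60}

```text
time_s: 27.05
tcp_pos: [0.4269, -0.0926, -0.0176]
eef_rot: [-179.6, 1.2, 16.5]
contact_force: [-0.8, 0.6, 1.3]
gripper_width: 0.0528
```

>>> servo_tool:
  targets:
    - {"dx":0,"dy":0,"dz":-0.1,"spin":0,"grip":60}
    - {"dx":0,"dy":0,"dz":-0.2,"spin":0,"grip":60}
    - {"dx":0,"dy":0,"dz":-0.3,"spin":0,"grip":60}
    - {"dx":0,"dy":0,"dz":-0.4,"spin":0,"grip":60}
    - {"dx":0,"dy":0,"dz":-0.5,"spin":0,"grip":60}
    - {"dx":0,"dy":0,"dz":-0.5,"spin":0,"grip":60}
    - {"dx":0,"dy":0,"dz":-0.5,"spin":0,"grip":60}
    - {"dx":0,"dy":0,"dz":-0.5,"spin":0,"grip":60}
    - {"dx":0,"dy":0,"dz":-0.5,"spin":0,"grip":60}
    - {"dx":0,"dy":0,"dz":-0.5,"spin":0,"grip":60}

```text
time_s: 27.88
tcp_pos: [0.4263, -0.0929, -0.022]
eef_rot: [-179.6, 1.2, 16.4]
contact_force: [-1.1, 0.3, 0.3]
gripper_width: 0.0525
```

```bash
python3 t.py; python3 -c "
from h import *
s=r.get_state();t=s['tcp_pos']
for h in(0,.028,.033):print(proj('scene',t+[0,0,h]))
im=r.capture('scene');print(s['contact_force']);cv2.imwrite('pics/s7.png',cv2.resize(im[150:250,170:300],(780,600),interpolation=cv2.INTER_CUBIC))"
```

```text
27.8833 [ 0.4263 -0.0929 -0.022 ] [-179.59    1.17   16.44] [ 13.4  15.1 -42.7  -0.6 -33.4  93.6]
tilt 1.2420567208741495 dir 177.02092170614458 azim -12.29648357123438 r 0.43633198082208835 jaw -73.57183550571489
[[227.1481861 209.6833062]]
[[226.50381619 203.66405786]]
[[226.3864176 202.5674032]]
[-1.0603842   0.32014647  0.32991366]
```

View pics/s7.png

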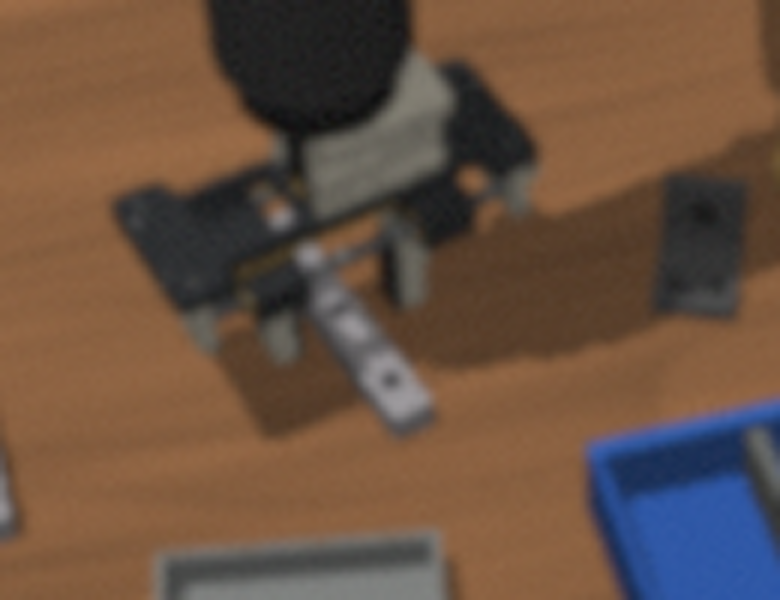

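The fingers straddle rail 1 with the tips just off the table. Closing.

>>> servo_tool:
  targets:
    - {"dx":0,"dy":-0.1,"dz":0,"spin":0,"grip":40}
    - {"dx":0,"dy":-0.1,"dz":0,"spin":0,"grip":30}
    - {"dx":0,"dy":-0.1,"dz":0,"spin":0,"grip":20}
    - {"dx":0,"dy":-0.1,"dz":0,"spin":0,"grip":15}
    - {"dx":0,"dy":-0.1,"dz":0,"spin":0,"grip":10}
    - {"dx":0,"dy":-0.1,"dz":0,"spin":0,"grip":10}
    - {"dx":0,"dy":-0.1,"dz":0,"spin":0,"grip":10}
    - {"dx":0,"dy":-0.1,"dz":0.5,"spin":0,"grip":10}
    - {"dx":0,"dy":-0.1,"dz":1.5,"spin":0,"grip":10}
    - {"dx":0,"dy":-0.1,"dz":2.5,"spin":0,"grip":10}
  squeeze: 40

```text
time_s: 28.77
tcp_pos: [0.4253, -0.0941, 0.0029]
eef_rot: [-179.6, 1.3, 16.4]
contact_force: [0.0, -0.0, -3.9]
gripper_width: 0.0214
```

>>> servo_tool:
  targets:
    - {"dx":0,"dy":0,"dz":2,"spin":0,"grip":10}
    - {"dx":0,"dy":0,"dz":5,"spin":0.05,"grip":10}
    - {"dx":1,"dy":1,"dz":8,"spin":0.12,"grip":10}
    - {"dx":2,"dy":2,"dz":11,"spin":0.2,"grip":10}
    - {"dx":3,"dy":3.5,"dz":12,"spin":0.28,"grip":10}
    - {"dx":4.5,"dy":5,"dz":12,"spin":0.36,"grip":10}
    - {"dx":6,"dy":7,"dz":12,"spin":0.44,"grip":10}
    - {"dx":7.5,"dy":9,"dz":12,"spin":0.52,"grip":10}
    - {"dx":9,"dy":11,"dz":12,"spin":0.6,"grip":10}
    - {"dx":10.5,"dy":13,"dz":12,"spin":0.68,"grip":10}

```text
time_s: 29.6
tcp_pos: [0.531, 0.0369, 0.1227]
eef_rot: [-179.5, 1.2, 55.6]
contact_force: [0.4, 0.6, -4.4]
gripper_width: 0.0213
```

>>> servo_tool:
  targets:
    - {"dx":2,"dy":2,"dz":0,"spin":0.08,"grip":10}
    - {"dx":4,"dy":4,"dz":0,"spin":0.16,"grip":10}
    - {"dx":6,"dy":6,"dz":0,"spin":0.24,"grip":10}
    - {"dx":8,"dy":8,"dz":0,"spin":0.32,"grip":10}
    - {"dx":10,"dy":10,"dz":0,"spin":0.4,"grip":10}
    - {"dx":11.5,"dy":12,"dz":0,"spin":0.48,"grip":10}
    - {"dx":12.8,"dy":13,"dz":0,"spin":0.56,"grip":10}
    - {"dx":13.4,"dy":13.7,"dz":0,"spin":0.622,"grip":10}
    - {"dx":13.4,"dy":13.7,"dz":0,"spin":0.622,"grip":10}
    - {"dx":13.4,"dy":13.7,"dz":0,"spin":0.622,"grip":10}

```text
time_s: 30.43
tcp_pos: [0.6644, 0.1731, 0.1218]
eef_rot: [-179.5, 1.2, 91.0]
contact_force: [-0.0, -0.9, -3.5]
gripper_width: 0.0215
```

```bash
python3 t.py; python3 w.py w8
```

```text
30.4333 [0.6644 0.1731 0.1218] [-179.46    1.22   90.97] [ 31.3  25.   -2.9   0.9 -63.2 149.3]
tilt 1.3339464781481114 dir -112.83314776477951 azim 14.600633481915185 r 0.6865939939908894 jaw 0.9550605834854061
30.4333 [0.6644 0.1731 0.1218] [-179.46    1.22   90.97] [ 31.3  25.   -2.9   0.9 -63.2 149.3] 0.021462148880436294
[[297.3, 0.0, 252.5], [0.0, 297.3, 192.5], [0.0, 0.0, 1.0]] [[1.0, 0.02, -0.004, 0.664], [0.017, -0.944, -0.33, 0.26], [-0.011, 0.33, -0.944, 0.31], [0.0, 0.0, 0.0, 1.0]]
```

View pics/w8.png

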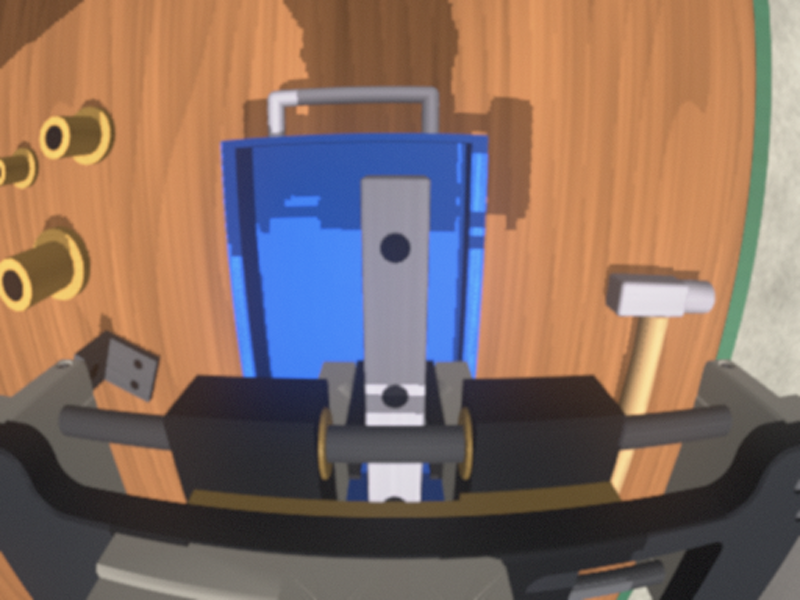

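Rail 1 is over the bay, parallel, and clear of the walls. Lowering.

>>> servo_tool:
  targets:
    - {"dx":0,"dy":0,"dz":-2,"spin":0,"grip":10}
    - {"dx":0,"dy":0,"dz":-4,"spin":0,"grip":10}
    - {"dx":0,"dy":0,"dz":-6,"spin":0,"grip":10}
    - {"dx":0,"dy":0,"dz":-8,"spin":0,"grip":10}
    - {"dx":0,"dy":0,"dz":-10,"spin":0,"grip":10}
    - {"dx":0,"dy":0,"dz":-11.5,"spin":0,"grip":10}
    - {"dx":0,"dy":0,"dz":-12.5,"spin":0,"grip":10}
    - {"dx":0,"dy":0,"dz":-13,"spin":0,"grip":10}
    - {"dx":0,"dy":0,"dz":-13.3,"spin":0,"grip":10}
    - {"dx":0,"dy":0,"dz":-13.4,"spin":0,"grip":10}

```text
time_s: 31.32
tcp_pos: [0.6654, 0.173, -0.0107]
eef_rot: [-179.6, 1.2, 91.0]
contact_force: [0.2, 0.5, -4.0]
gripper_width: 0.0216
```

>>> servo_tool:
  targets:
    - {"dx":0,"dy":0,"dz":-0.05,"spin":0,"grip":10}
    - {"dx":0,"dy":0,"dz":-0.1,"spin":0,"grip":10}
    - {"dx":0,"dy":0,"dz":-0.15,"spin":0,"grip":10}
    - {"dx":0,"dy":0,"dz":-0.2,"spin":0,"grip":10}
    - {"dx":0,"dy":0,"dz":-0.25,"spin":0,"grip":10}
    - {"dx":0,"dy":0,"dz":-0.3,"spin":0,"grip":10}
    - {"dx":0,"dy":0,"dz":-0.35,"spin":0,"grip":10}
    - {"dx":0,"dy":0,"dz":-0.4,"spin":0,"grip":10}
    - {"dx":0,"dy":0,"dz":-0.4,"spin":0,"grip":10}
    - {"dx":0,"dy":0,"dz":-0.4,"spin":0,"grip":10}

```text
time_s: 32.15
tcp_pos: [0.6653, 0.173, -0.0152]
eef_rot: [-179.6, 1.2, 91.0]
contact_force: [0.4, 0.1, -4.1]
gripper_width: 0.0215
```

>>> servo_tool:
  targets:
    - {"dx":0,"dy":0,"dz":-0.05,"spin":0,"grip":10}
    - {"dx":0,"dy":0,"dz":-0.1,"spin":0,"grip":10}
    - {"dx":0,"dy":0,"dz":-0.15,"spin":0,"grip":10}
    - {"dx":0,"dy":0,"dz":-0.15,"spin":0,"grip":10}
    - {"dx":0,"dy":0,"dz":-0.2,"spin":0,"grip":10}
    - {"dx":0,"dy":0,"dz":-0.2,"spin":0,"grip":10}
    - {"dx":0,"dy":0,"dz":-0.2,"spin":0,"grip":10}
    - {"dx":0,"dy":0,"dz":-0.2,"spin":0,"grip":10}
    - {"dx":0,"dy":0,"dz":-0.2,"spin":0,"grip":10}
    - {"dx":0,"dy":0,"dz":-0.2,"spin":0,"grip":10}

```text
time_s: 32.98
tcp_pos: [0.6653, 0.1731, -0.017]
eef_rot: [-179.6, 1.2, 91.0]
contact_force: [-0.1, -0.8, -2.4]
gripper_width: 0.0212
```

>>> servo_tool:
  targets:
    - {"dx":0,"dy":0,"dz":-0.1,"spin":0,"grip":10}
    - {"dx":0,"dy":0,"dz":-0.15,"spin":0,"grip":10}
    - {"dx":0,"dy":0,"dz":-0.15,"spin":0,"grip":10}
    - {"dx":0,"dy":0,"dz":-0.15,"spin":0,"grip":28}
    - {"dx":0,"dy":0,"dz":-0.15,"spin":0,"grip":36}
    - {"dx":0,"dy":0,"dz":-0.15,"spin":0,"grip":36}
    - {"dx":0,"dy":0,"dz":1,"spin":0,"grip":36}
    - {"dx":0,"dy":0,"dz":3.5,"spin":0,"grip":36}
    - {"dx":0,"dy":0,"dz":7,"spin":0,"grip":45}
    - {"dx":0,"dy":0,"dz":11,"spin":0,"grip":60}

```text
time_s: 33.82
tcp_pos: [0.6642, 0.1724, 0.093]
eef_rot: [-179.4, 1.3, 91.0]
contact_force: [1.0, 0.8, 0.7]
gripper_width: 0.0399
```

>>> servo_tool:
  targets:
    - {"dx":-0.5,"dy":-1,"dz":2,"spin":-0.05,"grip":60}
    - {"dx":-1.5,"dy":-3,"dz":4,"spin":-0.12,"grip":60}
    - {"dx":-2.5,"dy":-5.5,"dz":6,"spin":-0.2,"grip":60}
    - {"dx":-3.6,"dy":-8,"dz":8,"spin":-0.28,"grip":60}
    - {"dx":-4.7,"dy":-10.5,"dz":10,"spin":-0.36,"grip":60}
    - {"dx":-5.8,"dy":-13,"dz":11,"spin":-0.44,"grip":60}
    - {"dx":-6.9,"dy":-15.5,"dz":11,"spin":-0.52,"grip":60}
    - {"dx":-8,"dy":-18,"dz":11,"spin":-0.6,"grip":60}
    - {"dx":-9.1,"dy":-20.5,"dz":11,"spin":-0.68,"grip":60}
    - {"dx":-10.2,"dy":-23,"dz":11,"spin":-0.76,"grip":60}

```text
time_s: 34.65
tcp_pos: [0.5627, -0.0581, 0.2041]
eef_rot: [-179.6, 1.1, 47.3]
contact_force: [-0.3, -1.6, 0.1]
gripper_width: 0.0526
```

>>> servo_tool:
  targets:
    - {"dx":-1.2,"dy":-2.5,"dz":0,"spin":-0.08,"grip":60}
    - {"dx":-2.4,"dy":-5,"dz":0,"spin":-0.16,"grip":60}
    - {"dx":-3.6,"dy":-7.5,"dz":0,"spin":-0.24,"grip":60}
    - {"dx":-4.8,"dy":-10,"dz":0,"spin":-0.32,"grip":60}
    - {"dx":-6,"dy":-12.5,"dz":0,"spin":-0.4,"grip":60}
    - {"dx":-7.2,"dy":-15,"dz":0,"spin":-0.48,"grip":60}
    - {"dx":-8.4,"dy":-17.5,"dz":0,"spin":-0.56,"grip":60}
    - {"dx":-9.6,"dy":-20,"dz":0,"spin":-0.64,"grip":60}
    - {"dx":-10.2,"dy":-22,"dz":0,"spin":-0.72,"grip":60}
    - {"dx":-10.2,"dy":-22.3,"dz":0,"spin":-0.758,"grip":60}

```text
time_s: 35.48
tcp_pos: [0.46, -0.2825, 0.2039]
eef_rot: [-179.6, 1.1, 3.7]
contact_force: [0.2, -0.5, -0.0]
gripper_width: 0.0528
```

```bash
python3 t.py; python3 w.py w9 rail_a; python3 m1.py | grep -e tote -e rail
```

```text
35.4833 [ 0.46   -0.2825  0.2039] [-179.63    1.15    3.68] [-1.080e+01  8.300e+00 -1.480e+01 -1.000e-01 -6.810e+01  1.045e+02]
tilt 1.2036665524238255 dir 165.73104786039679 azim -31.55549024551182 r 0.539806273096279 jaw -86.329917460182
35.4833 [ 0.46   -0.2825  0.2039] [-179.63    1.15    3.68] [-1.080e+01  8.300e+00 -1.480e+01 -1.000e-01 -6.810e+01  1.045e+02] 0.05279555155255238
[[297.3, 0.0, 252.5], [0.0, 297.3, 192.5], [0.0, 0.0, 1.0]] [[0.065, -0.942, -0.329, 0.547], [-0.998, -0.063, -0.016, -0.279], [-0.006, 0.329, -0.944, 0.392], [0.0, 0.0, 0.0, 1.0]]
rail_a 0.89 [241. 120. 264. 230.] [ 0.4371 -0.2863] [ 23. 155.] 4.3 1919
tote 0.79 [162. 122. 260. 178.] [0.636 0.146] [164. 295.] 91.2 4510
rail_a 0.61 [175. 137. 223. 151.] [0.663 0.176] [ 29. 156.] 90.6 422
```

Rail 2 is at (0.4371, −0.2863), 4.3°.

>>> servo_tool:
  targets:
    - {"dx":-1,"dy":-0.2,"dz":-2,"spin":0.011,"grip":60}
    - {"dx":-2.3,"dy":-0.4,"dz":-5,"spin":0.011,"grip":60}
    - {"dx":-2.3,"dy":-0.4,"dz":-8,"spin":0.011,"grip":60}
    - {"dx":-2.3,"dy":-0.4,"dz":-11,"spin":0.011,"grip":60}
    - {"dx":-2.3,"dy":-0.4,"dz":-14,"spin":0.011,"grip":60}
    - {"dx":-2.3,"dy":-0.4,"dz":-17,"spin":0.011,"grip":60}
    - {"dx":-2.3,"dy":-0.4,"dz":-19,"spin":0.011,"grip":60}
    - {"dx":-2.3,"dy":-0.4,"dz":-20.5,"spin":0.011,"grip":60}
    - {"dx":-2.3,"dy":-0.4,"dz":-21.5,"spin":0.011,"grip":60}
    - {"dx":-2.3,"dy":-0.4,"dz":-22,"spin":0.011,"grip":60}

```text
time_s: 36.87
tcp_pos: [0.4377, -0.2836, -0.0184]
eef_rot: [-179.6, 1.3, 4.7]
contact_force: [-0.7, 0.2, -0.4]
gripper_width: 0.053
```

>>> servo_tool:
  targets:
    - {"dx":0,"dy":0,"dz":-0.3,"spin":0,"grip":60}
    - {"dx":0,"dy":0,"dz":-0.5,"spin":0,"grip":45}
    - {"dx":0,"dy":0,"dz":-0.5,"spin":0,"grip":35}
    - {"dx":0,"dy":0,"dz":-0.5,"spin":0,"grip":25}
    - {"dx":0,"dy":0,"dz":-0.5,"spin":0,"grip":15}
    - {"dx":0,"dy":0,"dz":-0.5,"spin":0,"grip":10}
    - {"dx":0,"dy":0,"dz":-0.5,"spin":0,"grip":10}
    - {"dx":0,"dy":0,"dz":-0.5,"spin":0,"grip":10}
    - {"dx":0,"dy":0,"dz":-0.5,"spin":0,"grip":10}
    - {"dx":0,"dy":0,"dz":-0.5,"spin":0,"grip":10}

```text
time_s: 37.7
tcp_pos: [0.4388, -0.2843, -0.0215]
eef_rot: [-179.6, 1.1, 4.7]
contact_force: [-1.1, -0.4, 5.4]
gripper_width: 0.0215
```

```bash
python3 t.py
```

```text
37.7 [ 0.4388 -0.2843 -0.0215] [-179.62    1.12    4.7 ] [-1.150e+01  2.130e+01 -3.210e+01 -1.000e-01 -3.780e+01  1.062e+02]
tilt 1.1848290995476116 dir 166.11513087482464 azim -32.93602534546429 r 0.5228410782241327 jaw -85.30344923038837
```

>>> servo_tool:
  targets:
    - {"dx":0,"dy":0,"dz":1,"spin":0,"grip":10}
    - {"dx":0,"dy":0,"dz":3.5,"spin":0,"grip":10}
    - {"dx":0,"dy":0,"dz":6.5,"spin":0.05,"grip":10}
    - {"dx":0.5,"dy":1,"dz":9.5,"spin":0.12,"grip":10}
    - {"dx":1,"dy":3,"dz":12.5,"spin":0.19,"grip":10}
    - {"dx":2,"dy":5.5,"dz":14.3,"spin":0.26,"grip":10}
    - {"dx":3,"dy":8,"dz":14.3,"spin":0.33,"grip":10}
    - {"dx":4,"dy":10.5,"dz":14.3,"spin":0.4,"grip":10}
    - {"dx":5,"dy":13,"dz":14.3,"spin":0.48,"grip":10}
    - {"dx":6,"dy":16,"dz":14.3,"spin":0.55,"grip":10}

```text
time_s: 38.53
tcp_pos: [0.4973, -0.1228, 0.1208]
eef_rot: [-179.5, 1.2, 36.4]
contact_force: [0.8, -0.7, -6.1]
gripper_width: 0.0214
```

>>> servo_tool:
  targets:
    - {"dx":1,"dy":2.5,"dz":0,"spin":0.08,"grip":10}
    - {"dx":2,"dy":5,"dz":0,"spin":0.16,"grip":10}
    - {"dx":3,"dy":7.5,"dz":0,"spin":0.24,"grip":10}
    - {"dx":4,"dy":10,"dz":0,"spin":0.32,"grip":10}
    - {"dx":5,"dy":12.5,"dz":0,"spin":0.4,"grip":10}
    - {"dx":6,"dy":15,"dz":0,"spin":0.48,"grip":10}
    - {"dx":7,"dy":17.5,"dz":0,"spin":0.56,"grip":10}
    - {"dx":8,"dy":20,"dz":0,"spin":0.64,"grip":10}
    - {"dx":9,"dy":22.5,"dz":0,"spin":0.72,"grip":10}
    - {"dx":10,"dy":25,"dz":0,"spin":0.8,"grip":10}

```text
time_s: 39.37
tcp_pos: [0.5972, 0.1272, 0.1203]
eef_rot: [-179.4, 1.2, 82.3]
contact_force: [0.4, -0.2, -4.6]
gripper_width: 0.0213
```

>>> servo_tool:
  targets:
    - {"dx":0.6,"dy":2,"dz":0,"spin":0.08,"grip":10}
    - {"dx":1,"dy":3.5,"dz":0,"spin":0.156,"grip":10}
    - {"dx":1.15,"dy":4.5,"dz":0,"spin":0.156,"grip":10}
    - {"dx":1.15,"dy":4.7,"dz":0,"spin":0.156,"grip":10}
    - {"dx":1.15,"dy":4.7,"dz":0,"spin":0.156,"grip":10}
    - {"dx":1.15,"dy":4.7,"dz":0,"spin":0.156,"grip":10}
    - {"dx":1.15,"dy":4.7,"dz":0,"spin":0.156,"grip":10}
    - {"dx":1.15,"dy":4.7,"dz":0,"spin":0.156,"grip":10}
    - {"dx":1.15,"dy":4.7,"dz":0,"spin":0.156,"grip":10}
    - {"dx":1.15,"dy":4.7,"dz":0,"spin":0.156,"grip":10}

```text
time_s: 40.2
tcp_pos: [0.6097, 0.1726, 0.1211]
eef_rot: [-179.6, 1.2, 90.9]
contact_force: [0.8, -0.0, -4.6]
gripper_width: 0.0218
```

```bash
python3 t.py; python3 w.py w10
```

```text
40.2 [0.6097 0.1726 0.1211] [-179.59    1.17   90.93] [ 33.9  20.3 -10.3   0.9 -60.3 146.5]
tilt 1.2421826300762686 dir -108.2178929985339 azim 15.80300056829099 r 0.6336846972413144 jaw 0.9203696221188871
40.2 [0.6097 0.1726 0.1211] [-179.59    1.17   90.93] [ 33.9  20.3 -10.3   0.9 -60.3 146.5] 0.021773085434546563
[[297.3, 0.0, 252.5], [0.0, 297.3, 192.5], [0.0, 0.0, 1.0]] [[1.0, 0.018, -0.002, 0.609], [0.017, -0.944, -0.329, 0.26], [-0.008, 0.329, -0.944, 0.309], [0.0, 0.0, 0.0, 1.0]]
```

View pics/w10.png

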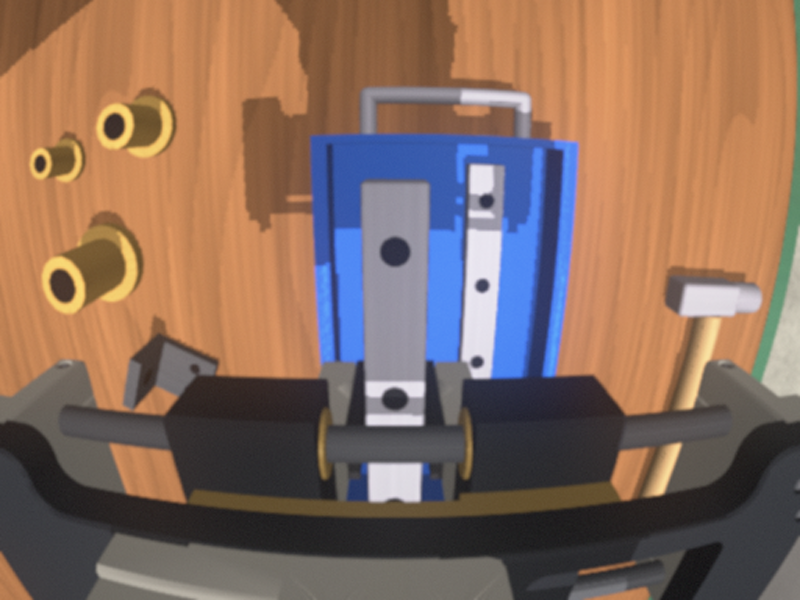

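Rail 1 lies flat in the bay, and rail 2 is above its place beside it. Lowering.

>>> servo_tool:
  targets:
    - {"dx":0,"dy":0,"dz":-2,"spin":0,"grip":10}
    - {"dx":0,"dy":0,"dz":-4,"spin":0,"grip":10}
    - {"dx":0,"dy":0,"dz":-6,"spin":0,"grip":10}
    - {"dx":0,"dy":0,"dz":-8,"spin":0,"grip":10}
    - {"dx":0,"dy":0,"dz":-10,"spin":0,"grip":10}
    - {"dx":0,"dy":0,"dz":-11.5,"spin":0,"grip":10}
    - {"dx":0,"dy":0,"dz":-12.5,"spin":0,"grip":10}
    - {"dx":0,"dy":0,"dz":-13,"spin":0,"grip":10}
    - {"dx":0,"dy":0,"dz":-13.3,"spin":0,"grip":10}
    - {"dx":0,"dy":0,"dz":-13.5,"spin":0,"grip":10}

```text
time_s: 41.08
tcp_pos: [0.6103, 0.1733, -0.0138]
eef_rot: [-179.6, 1.2, 91.0]
contact_force: [0.3, 0.1, -6.1]
gripper_width: 0.0215
```

>>> servo_tool:
  targets:
    - {"dx":0,"dy":0,"dz":-0.05,"spin":0,"grip":10}
    - {"dx":0,"dy":0,"dz":-0.1,"spin":0,"grip":10}
    - {"dx":0,"dy":0,"dz":-0.15,"spin":0,"grip":10}
    - {"dx":0,"dy":0,"dz":-0.2,"spin":0,"grip":10}
    - {"dx":0,"dy":0,"dz":-0.25,"spin":0,"grip":10}
    - {"dx":0,"dy":0,"dz":-0.3,"spin":0,"grip":10}
    - {"dx":0,"dy":0,"dz":-0.35,"spin":0,"grip":10}
    - {"dx":0,"dy":0,"dz":-0.35,"spin":0,"grip":10}
    - {"dx":0,"dy":0,"dz":-0.35,"spin":0,"grip":10}
    - {"dx":0,"dy":0,"dz":-0.35,"spin":0,"grip":10}

```text
time_s: 41.92
tcp_pos: [0.61, 0.1732, -0.0164]
eef_rot: [-179.6, 1.2, 91.0]
contact_force: [-4.1, -0.2, 6.8]
gripper_width: 0.0217
```

>>> servo_tool:
  targets:
    - {"dx":0,"dy":0,"dz":0,"spin":0,"grip":28}
    - {"dx":0,"dy":0,"dz":0,"spin":0,"grip":36}
    - {"dx":0,"dy":0,"dz":0,"spin":0,"grip":36}
    - {"dx":0,"dy":0,"dz":1,"spin":0,"grip":36}
    - {"dx":0,"dy":0,"dz":3,"spin":0,"grip":36}
    - {"dx":0,"dy":0,"dz":6,"spin":0,"grip":36}
    - {"dx":0,"dy":0,"dz":9.5,"spin":0,"grip":45}
    - {"dx":0,"dy":0,"dz":13,"spin":0,"grip":45}
    - {"dx":0,"dy":0,"dz":16.5,"spin":0,"grip":45}
    - {"dx":0,"dy":0,"dz":20,"spin":0,"grip":45}

```text
time_s: 42.75
tcp_pos: [0.6097, 0.1729, 0.1852]
eef_rot: [-179.6, 1.2, 91.0]
contact_force: [1.5, 0.1, -0.4]
gripper_width: 0.0396
```

>>> servo_tool:
  targets:
    - {"dx":-1.5,"dy":-0.8,"dz":0.5,"spin":-0.06,"grip":45}
    - {"dx":-3.5,"dy":-1.8,"dz":1,"spin":-0.13,"grip":45}
    - {"dx":-5.5,"dy":-2.8,"dz":1.5,"spin":-0.2,"grip":45}
    - {"dx":-7.5,"dy":-4,"dz":1.5,"spin":-0.27,"grip":45}
    - {"dx":-9.5,"dy":-5.2,"dz":1.5,"spin":-0.34,"grip":45}
    - {"dx":-11.5,"dy":-6.4,"dz":1.5,"spin":-0.41,"grip":45}
    - {"dx":-13.5,"dy":-7.4,"dz":1.5,"spin":-0.436,"grip":45}
    - {"dx":-15,"dy":-8,"dz":1.5,"spin":-0.436,"grip":45}
    - {"dx":-15,"dy":-8,"dz":1.5,"spin":-0.436,"grip":45}
    - {"dx":-15,"dy":-8,"dz":1.5,"spin":-0.436,"grip":45}

```text
time_s: 43.58
tcp_pos: [0.4597, 0.0929, 0.1987]
eef_rot: [-179.7, 1.1, 66.0]
contact_force: [-0.8, -0.5, -0.7]
gripper_width: 0.0395
```

```bash
python3 t.py; python3 w.py w11 bracket bush
```

```text
43.5833 [0.4597 0.0929 0.1987] [-179.67    1.07   66.02] [ 35.8   1.3 -23.5   0.3 -66.3 120.1]
tilt 1.1151958139537852 dir -131.13386442512228 azim 11.429194805762204 r 0.4690324368957919 jaw -23.98543999220531
43.5833 [0.4597 0.0929 0.1987] [-179.67    1.07   66.02] [ 35.8   1.3 -23.5   0.3 -66.3 120.1] 0.039469362061305
[[297.3, 0.0, 252.5], [0.0, 297.3, 192.5], [0.0, 0.0, 1.0]] [[0.914, -0.382, -0.139, 0.496], [-0.406, -0.864, -0.297, 0.172], [-0.006, 0.328, -0.945, 0.387], [0.0, 0.0, 0.0, 1.0]]
bracket 0.84 [214. 153. 261. 195.] [0.4321 0.087 ] [58. 62.] 156.4 1641
bush 0.94 [110.  66. 142.  91.] [0.3646 0.257 ] [29. 40.] 150.9 575
bush 0.92 [145. 100. 197. 147.] [0.3938 0.1828] [52. 64.] 162.3 1854
bush 0.7 [153.  21. 190.  56.] [0.4365 0.2718] [43. 44.] 156.2 1039
bush 0.28 [341. 101. 436. 147.] [0.6362 0.0787] [ 25. 132.] 0.1 1404
```

View pics/w11.png

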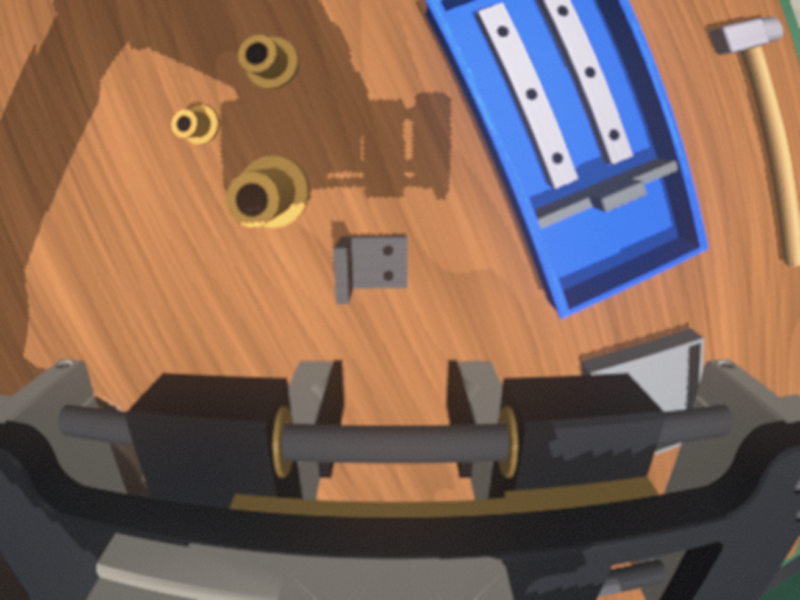

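The picture shows both rails in the bay. The bracket leg top spans (335–350, 248–302), and the base's outer edge is (407,236)–(407,289).

```bash
python3 - <<'E'
from h import *
cal=np.load("cal.npy",allow_pickle=True).item()
b=bp("wrist",np.array([[407,236],[407,289]])*.64,.008,cal)
l=bp("wrist",np.array([[335,250],[335,302],[350,249],[350,302]])*.64,.048,cal)
print(b.round(4),l.round(4),l.mean(0),np.linalg.norm(b[0]-b[1]))
d=b[0]-b[1];print(np.degrees(np.arctan2(d[1],d[0]))-90)
ax=b.mean(0)-l.mean(0);print(np.linalg.norm(ax),np.degrees(np.arctan2(ax[1],ax[0])))
# model overlay for candidate
def model(x,y,a):
    a=np.radians(a);R=np.array([[np.cos(a),-np.sin(a)],[np.sin(a),np.cos(a)]])
    P=np.array([[28,22,8],[28,-22,8],[-28,22,48],[-28,-22,48],[-18,22,48],[-18,-22,48]])/1e3
    return np.c_[P[:,:2]@R.T+[x,y],P[:,2]]
from scipy.optimize import least_squares
o=np.array([[407,236],[407,289],[335,250],[335,302],[350,249],[350,302]])
f=lambda p:(proj("wrist",model(*p),cal)/.64-o).ravel()
s=least_squares(f,[.44,.093,-24]);print(s.x,s.fun.round(1))
E
```

```text
[[0.4725 0.1004]
 [0.4541 0.058 ]] [[0.4214 0.1202]
 [0.4031 0.083 ]
 [0.4321 0.1162]
 [0.4139 0.0782]] [0.41762364 0.09938275] 0.04613953168394828
-23.528009692829272
0.049968685169697026 -23.823029698080006
[  0.43834885   0.09010663 -24.3670951 ] [ 1.3  1.7  0.5 -0.8 -0.2 -2.1  1.5  1.2 -2.  -1.1 -0.8  1.3]
```

>>> servo_tool:
  targets:
    - {"dx":-1.5,"dy":0.2,"dz":-1.5,"spin":0,"grip":45}
    - {"dx":-3,"dy":0.4,"dz":-4,"spin":0,"grip":45}
    - {"dx":-4.2,"dy":0.7,"dz":-7,"spin":0,"grip":45}
    - {"dx":-4.2,"dy":0.7,"dz":-10,"spin":0,"grip":45}
    - {"dx":-4.2,"dy":0.7,"dz":-13,"spin":0,"grip":45}
    - {"dx":-4.2,"dy":0.7,"dz":-15,"spin":0,"grip":45}
    - {"dx":-4.2,"dy":0.7,"dz":-15,"spin":0,"grip":45}
    - {"dx":-4.2,"dy":0.7,"dz":-15,"spin":0,"grip":45}
    - {"dx":-4.2,"dy":0.7,"dz":-15,"spin":0,"grip":45}
    - {"dx":-4.2,"dy":0.7,"dz":-15,"spin":0,"grip":45}

```text
time_s: 44.57
tcp_pos: [0.419, 0.1009, 0.0488]
eef_rot: [-179.7, 1.1, 66.0]
contact_force: [0.1, -0.3, -0.0]
gripper_width: 0.0397
```

```bash
python3 t.py
```

```text
44.5667 [0.419  0.1009 0.0488] [-179.66    1.07   66.01] [ 40.1   7.3 -39.7   0.2 -44.1 115.7]
tilt 1.1201415675889272 dir -131.59949479626064 azim 13.53540845366371 r 0.43098518803827307 jaw -23.996396022519797
```

>>> servo_tool:
  targets:
    - {"dx":-0.1,"dy":0,"dz":-1.5,"spin":0,"grip":45}
    - {"dx":-0.1,"dy":-0.1,"dz":-3,"spin":0,"grip":45}
    - {"dx":-0.1,"dy":-0.1,"dz":-4.5,"spin":0,"grip":45}
    - {"dx":-0.1,"dy":-0.1,"dz":-5.5,"spin":0,"grip":45}
    - {"dx":-0.1,"dy":-0.1,"dz":-6,"spin":0,"grip":45}
    - {"dx":-0.1,"dy":-0.1,"dz":-6,"spin":0,"grip":45}
    - {"dx":-0.1,"dy":-0.1,"dz":-6,"spin":0,"grip":45}
    - {"dx":-0.1,"dy":-0.1,"dz":-6,"spin":0,"grip":45}
    - {"dx":-0.1,"dy":-0.1,"dz":-6,"spin":0,"grip":45}
    - {"dx":-0.1,"dy":-0.1,"dz":-6,"spin":0,"grip":45}

```text
time_s: 45.4
tcp_pos: [0.4172, 0.0994, -0.012]
eef_rot: [-179.6, 1.1, 66.0]
contact_force: [-0.8, -0.1, 0.1]
gripper_width: 0.0395
```

>>> servo_tool:
  targets:
    - {"dx":0,"dy":0,"dz":0,"spin":0,"grip":30}
    - {"dx":0,"dy":0,"dz":0,"spin":0,"grip":20}
    - {"dx":0,"dy":0,"dz":0,"spin":0,"grip":10}
    - {"dx":0,"dy":0,"dz":0,"spin":0,"grip":4}
    - {"dx":0,"dy":0,"dz":0,"spin":0,"grip":2}
    - {"dx":0,"dy":0,"dz":0,"spin":0,"grip":2}
    - {"dx":0,"dy":0,"dz":0,"spin":0,"grip":2}
    - {"dx":0,"dy":0,"dz":0,"spin":0,"grip":2}
    - {"dx":0,"dy":0,"dz":0,"spin":0,"grip":2}
    - {"dx":0,"dy":0,"dz":0,"spin":0,"grip":2}
  squeeze: 40

```text
time_s: 46.23
tcp_pos: [0.417, 0.0992, -0.0125]
eef_rot: [-179.6, 1.2, 66.0]
contact_force: [-0.4, 0.2, 4.1]
gripper_width: 0.0102
```

```bash
python3 t.py
```

```text
46.2333 [ 0.417   0.0992 -0.0125] [-179.6     1.16   66.01] [ 40.1  13.3 -43.7   0.3 -34.2 115.7]
tilt 1.2290094510841925 dir -132.97103590634825 azim 13.383003850843338 r 0.42860788321334015 jaw -24.000699105846742
```

>>> servo_tool:
  targets:
    - {"dx":0,"dy":0,"dz":1,"spin":0,"grip":2}
    - {"dx":0,"dy":0,"dz":3,"spin":0,"grip":2}
    - {"dx":0,"dy":0,"dz":6,"spin":0,"grip":2}
    - {"dx":1,"dy":-0.3,"dz":9,"spin":0.03,"grip":2}
    - {"dx":2.5,"dy":-0.8,"dz":11.5,"spin":0.07,"grip":2}
    - {"dx":4.5,"dy":-1.4,"dz":13,"spin":0.12,"grip":2}
    - {"dx":6.5,"dy":-2,"dz":13,"spin":0.17,"grip":2}
    - {"dx":8.5,"dy":-2.6,"dz":13,"spin":0.22,"grip":2}
    - {"dx":10.5,"dy":-3.2,"dz":13,"spin":0.27,"grip":2}
    - {"dx":12.5,"dy":-3.8,"dz":13,"spin":0.32,"grip":2}

```text
time_s: 47.07
tcp_pos: [0.5419, 0.0605, 0.1167]
eef_rot: [-179.5, 1.2, 84.4]
contact_force: [0.3, 0.4, -1.8]
gripper_width: 0.0097
```

>>> servo_tool:
  targets:
    - {"dx":2,"dy":-0.6,"dz":0,"spin":0.05,"grip":2}
    - {"dx":4,"dy":-1.2,"dz":0,"spin":0.1,"grip":2}
    - {"dx":6,"dy":-1.8,"dz":0,"spin":0.116,"grip":2}
    - {"dx":7,"dy":-2.2,"dz":0,"spin":0.116,"grip":2}
    - {"dx":7.5,"dy":-2.2,"dz":0,"spin":0.116,"grip":2}
    - {"dx":7.5,"dy":-2.2,"dz":0,"spin":0.116,"grip":2}
    - {"dx":7.5,"dy":-2.2,"dz":0,"spin":0.116,"grip":2}
    - {"dx":7.5,"dy":-2.2,"dz":0,"spin":0.116,"grip":2}
    - {"dx":7.5,"dy":-2.2,"dz":0,"spin":0.116,"grip":2}
    - {"dx":7.5,"dy":-2.2,"dz":0,"spin":0.116,"grip":2}

```text
time_s: 47.9
tcp_pos: [0.6163, 0.0394, 0.1178]
eef_rot: [-179.6, 1.2, 91.0]
contact_force: [-0.4, -0.1, -1.9]
gripper_width: 0.01
```

```bash
python3 t.py; python3 w.py w12 bracket divider_grip
```

```text
47.9 [0.6163 0.0394 0.1178] [-179.61    1.17   91.01] [ 22.4  18.9 -13.    1.1 -58.9 158. ]
tilt 1.2319288525231402 dir -107.63182930082455 azim 3.658781308420129 r 0.6175091962185816 jaw 0.9991114748552662
47.9 [0.6163 0.0394 0.1178] [-179.61    1.17   91.01] [ 22.4  18.9 -13.    1.1 -58.9 158. ] 0.00999462059340704
[[297.3, 0.0, 252.5], [0.0, 297.3, 192.5], [0.0, 0.0, 1.0]] [[1.0, 0.02, -0.002, 0.615], [0.018, -0.944, -0.329, 0.127], [-0.008, 0.329, -0.944, 0.306], [0.0, 0.0, 0.0, 1.0]]
bracket 0.91 [241. 197. 338. 306.] [ 0.6554 -0.0283] [ 96. 106.] 1.1 4661
divider_grip 0.76 [206. 138. 356. 161.] [0.6377 0.0801] [ 19. 123.] 1.6 2305
```

View pics/w12.png

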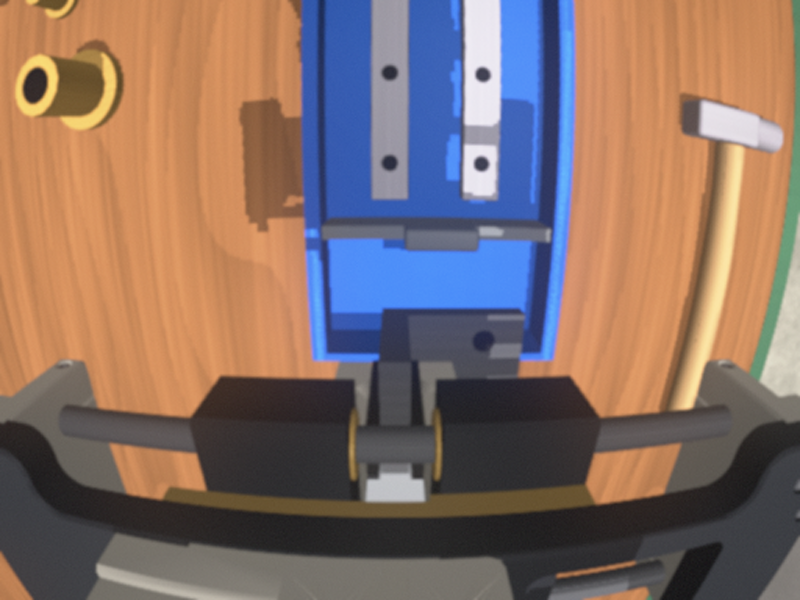

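The bracket is held level and lined up with the short bay. Lowering.

>>> servo_tool:
  targets:
    - {"dx":0,"dy":0,"dz":-2,"spin":0,"grip":2}
    - {"dx":0,"dy":0,"dz":-4,"spin":0,"grip":2}
    - {"dx":0,"dy":0,"dz":-6,"spin":0,"grip":2}
    - {"dx":0,"dy":0,"dz":-8,"spin":0,"grip":2}
    - {"dx":0,"dy":0,"dz":-9.5,"spin":0,"grip":2}
    - {"dx":0,"dy":0,"dz":-10.7,"spin":0,"grip":2}
    - {"dx":0,"dy":0,"dz":-11.5,"spin":0,"grip":2}
    - {"dx":0,"dy":0,"dz":-11.9,"spin":0,"grip":2}
    - {"dx":0,"dy":0,"dz":-12.1,"spin":0,"grip":2}
    - {"dx":0,"dy":0,"dz":-12.2,"spin":0,"grip":2}

```text
time_s: 48.88
tcp_pos: [0.6172, 0.0392, -0.0043]
eef_rot: [-179.6, 1.2, 91.0]
contact_force: [0.3, -0.3, -2.6]
gripper_width: 0.0098
```

>>> servo_tool:
  targets:
    - {"dx":0,"dy":0,"dz":-0.05,"spin":0,"grip":2}
    - {"dx":0,"dy":0,"dz":-0.1,"spin":0,"grip":2}
    - {"dx":0,"dy":0,"dz":-0.15,"spin":0,"grip":2}
    - {"dx":0,"dy":0,"dz":-0.2,"spin":0,"grip":2}
    - {"dx":0,"dy":0,"dz":-0.25,"spin":0,"grip":2}
    - {"dx":0,"dy":0,"dz":-0.3,"spin":0,"grip":2}
    - {"dx":0,"dy":0,"dz":-0.35,"spin":0,"grip":2}
    - {"dx":0,"dy":0,"dz":-0.35,"spin":0,"grip":2}
    - {"dx":0,"dy":0,"dz":-0.35,"spin":0,"grip":2}
    - {"dx":0,"dy":0,"dz":-0.35,"spin":0,"grip":2}

```text
time_s: 49.72
tcp_pos: [0.6168, 0.0391, -0.0074]
eef_rot: [-179.6, 1.2, 91.0]
contact_force: [-3.6, 0.1, 5.3]
gripper_width: 0.0097
```

>>> servo_tool:
  targets:
    - {"dx":0,"dy":0,"dz":0,"spin":0,"grip":15}
    - {"dx":0,"dy":0,"dz":0,"spin":0,"grip":28}
    - {"dx":0,"dy":0,"dz":0,"spin":0,"grip":28}
    - {"dx":0,"dy":0,"dz":0,"spin":0,"grip":28}
    - {"dx":0,"dy":0,"dz":1,"spin":0,"grip":28}
    - {"dx":0,"dy":0,"dz":3.5,"spin":0,"grip":28}
    - {"dx":0,"dy":0,"dz":7,"spin":0,"grip":30}
    - {"dx":0,"dy":0,"dz":11,"spin":0,"grip":45}
    - {"dx":0,"dy":0,"dz":15,"spin":0,"grip":60}
    - {"dx":0,"dy":0,"dz":19,"spin":0,"grip":65}

```text
time_s: 50.55
tcp_pos: [0.6164, 0.0389, 0.1847]
eef_rot: [-179.6, 1.2, 91.0]
contact_force: [1.5, -0.1, -0.2]
gripper_width: 0.041
```

```bash
python3 t.py; python3 - <<'E'
from h import *
import glob
print(bp("wrist",np.array([[257,53],[268,61]])*.64,.048,{"K":[[297.3,0,252.5],[0,297.3,192.5],[0,0,1]],"extrinsics":[[.914,-.382,-.139,.496],[-.406,-.864,-.297,.172],[-.006,.328,-.945,.387],[0,0,0,1]]}))
print(bp("wrist",np.array([[268,61]])*.64,.008,{"K":[[297.3,0,252.5],[0,297.3,192.5],[0,0,1]],"extrinsics":[[.914,-.382,-.139,.496],[-.406,-.864,-.297,.172],[-.006,.328,-.945,.387],[0,0,0,1]]}))
E
python3 m1.py | grep -e bracket -e rail -e bush -e tote -e pan
```

```text
50.55 [0.6164 0.0389 0.1847] [-179.61    1.18   90.99] [ 22.4  15.9  -7.9   1.  -66.9 158.2]
tilt 1.2422671677239014 dir -107.21389546842451 azim 3.606624659380813 r 0.6176225788857826 jaw 0.9781433852336171
[[0.43208261 0.28133456]
 [0.4369702  0.27140978]]
[[0.43000503 0.28313955]]
tote 0.95 [162. 125. 261. 176.] [0.637 0.147] [159. 292.] 90.5 2058
rail_a 0.76 [178. 136. 222. 151.] [0.664 0.183] [ 26. 131.] 90.5 333
rail_a 0.61 [176. 154. 226. 162.] [0.609 0.176] [ 26. 152.] 90.9 405
bush 0.72 [189. 224. 209. 244.] [0.388 0.178] [55. 61.] 179.3 344
bush 0.2 [175. 137. 222. 148.] [0.657 0.178] [ 28. 134.] 90.7 398
pan 0.89 [286. 124. 332. 172.] [ 0.634 -0.152] [137. 138.] 170.3 1948
pan 0.41 [175. 139. 222. 154.] [0.663 0.183] [ 26. 140.] 90.8 387
```

>>> servo_tool:
  targets:
    - {"dx":-1,"dy":1.2,"dz":0.5,"spin":-0.1,"grip":65}
    - {"dx":-3,"dy":4,"dz":1,"spin":-0.2,"grip":65}
    - {"dx":-5,"dy":7,"dz":1.5,"spin":-0.3,"grip":65}
    - {"dx":-7,"dy":10,"dz":1.5,"spin":-0.4,"grip":65}
    - {"dx":-9,"dy":13,"dz":1.5,"spin":-0.5,"grip":65}
    - {"dx":-11,"dy":16,"dz":1.5,"spin":-0.6,"grip":65}
    - {"dx":-13,"dy":18.5,"dz":1.5,"spin":-0.7,"grip":65}
    - {"dx":-14.5,"dy":21,"dz":1.5,"spin":-0.8,"grip":65}
    - {"dx":-15.6,"dy":22.5,"dz":1.5,"spin":-0.9,"grip":65}
    - {"dx":-16.6,"dy":23.1,"dz":1.5,"spin":-0.908,"grip":65}

```text
time_s: 51.83
tcp_pos: [0.4497, 0.2718, 0.1961]
eef_rot: [-179.6, 1.3, 38.7]
contact_force: [0.9, -0.1, 0.1]
gripper_width: 0.0574
```

```bash
python3 t.py; python3 w.py w13 bush; python3 - <<'E'
from h import *
cal=np.load("cal.npy",allow_pickle=True).item()
a=np.linspace(0,2*np.pi,40,endpoint=False)
def pts(x,y):
    C=[]
    for rr,z in((.022,.008),(.022,0),(.015,.048)):
        C.append(np.c_[x+rr*np.cos(a),y+rr*np.sin(a),0*a+z])
    return np.vstack(C)
from scipy.optimize import minimize
for d in r.cut_out("bush","wrist"):
    m=d["mask"];
    def f(p,s=1):
        P=proj("wrist",pts(p[0],p[1]),cal);h=cv2.convexHull(P.astype(np.float32))
        q=np.zeros(m.shape,np.uint8);cv2.fillConvexPoly(q,np.round(h*16).astype(np.int32),1,shift=4);q=q>0
        return 1-(q&m).sum()/max(1,(q|m).sum())
    c,_,_=rect("wrist",m,.024,cal)
    s=minimize(f,c,method="Nelder-Mead",options=dict(initial_simplex=[c,c+[.01,0],c+[0,.01]],xatol=2e-4));print(d["p"],d["extent"],s.x.round(4),"IoU",round(1-s.fun,3))
E
```

```text
51.8333 [0.4497 0.2718 0.1961] [-179.61    1.26   38.71] [ 52.    7.3 -16.7  -0.7 -67.1  77. ]
tilt 1.3196915099459992 dir -158.64854376114255 azim 31.153272196989782 r 0.525432279900473 jaw -51.299498530664565
51.8333 [0.4497 0.2718 0.1961] [-179.61    1.26   38.71] [ 52.    7.3 -16.7  -0.7 -67.1  77. ] 0.05738953940217443
[[297.3, 0.0, 252.5], [0.0, 297.3, 192.5], [0.0, 0.0, 1.0]] [[0.626, -0.735, -0.262, 0.519], [-0.78, -0.592, -0.202, 0.325], [-0.007, 0.331, -0.944, 0.384], [0.0, 0.0, 0.0, 1.0]]
bush 0.86 [220. 149. 255. 188.] [0.4384 0.2847] [39. 46.] 38.9 1018
bush 0.82 [256. 211. 292. 270.] [0.3916 0.1901] [53. 81.] 38.9 1776
bush 0.64 [202. 205. 229. 234.] [0.3668 0.2697] [27. 39.] 18.3 500
0.86 [219.9, 149.1, 255.4, 188.2] [0.4308 0.2816] IoU 0.97
0.82 [256.4, 211.0, 292.4, 270.4] [0.386  0.1862] IoU 0.586
0.64 [202.2, 204.6, 229.1, 234.5] [0.3483 0.2656] IoU 0.484
```

The middle bush fits at IoU 0.97, at (0.4308, 0.2816). The other two fit at 0.59 and 0.48, so the identity is confirmed. Grasping.

>>> servo_tool:
  targets:
    - {"dx":-1,"dy":0.5,"dz":-2,"spin":0,"grip":65}
    - {"dx":-1.9,"dy":1,"dz":-5,"spin":0,"grip":65}
    - {"dx":-1.9,"dy":1,"dz":-8,"spin":0,"grip":65}
    - {"dx":-1.9,"dy":1,"dz":-11,"spin":0,"grip":65}
    - {"dx":-1.9,"dy":1,"dz":-14,"spin":0,"grip":65}
    - {"dx":-1.9,"dy":1,"dz":-16.5,"spin":0,"grip":65}
    - {"dx":-1.9,"dy":1,"dz":-18.5,"spin":0,"grip":65}
    - {"dx":-1.9,"dy":1,"dz":-19.7,"spin":0,"grip":65}
    - {"dx":-1.9,"dy":1,"dz":-20.3,"spin":0,"grip":65}
    - {"dx":-1.9,"dy":1,"dz":-20.6,"spin":0,"grip":65}

```text
time_s: 52.82
tcp_pos: [0.4318, 0.2789, -0.0103]
eef_rot: [-179.6, 1.3, 38.9]
contact_force: [0.3, 0.3, -0.9]
gripper_width: 0.0569
```

>>> servo_tool:
  targets:
    - {"dx":0,"dy":0,"dz":0,"spin":0,"grip":55}
    - {"dx":0,"dy":0,"dz":0,"spin":0,"grip":45}
    - {"dx":0,"dy":0,"dz":0,"spin":0,"grip":35}
    - {"dx":0,"dy":0,"dz":0,"spin":0,"grip":28}
    - {"dx":0,"dy":0,"dz":0,"spin":0,"grip":22}
    - {"dx":0,"dy":0,"dz":0,"spin":0,"grip":20}
    - {"dx":0,"dy":0,"dz":0,"spin":0,"grip":20}
    - {"dx":0,"dy":0,"dz":0,"spin":0,"grip":20}
    - {"dx":0,"dy":0,"dz":0,"spin":0,"grip":20}
    - {"dx":0,"dy":0,"dz":0,"spin":0,"grip":20}
  squeeze: 35

```text
time_s: 53.65
tcp_pos: [0.4322, 0.2807, -0.0083]
eef_rot: [-179.6, 1.1, 39.0]
contact_force: [-1.3, 1.2, 6.1]
gripper_width: 0.0293
```

```bash
python3 t.py
```

```text
53.65 [ 0.4322  0.2807 -0.0083] [-179.57    1.1    38.99] [ 54.3  19.6 -32.   -1.1 -39.3  75.6]
tilt 1.1748035041803355 dir -162.24280645805567 azim 33.0049477005307 r 0.5153453286351652 jaw -51.02284996537647
```

>>> servo_tool:
  targets:
    - {"dx":0,"dy":0,"dz":1,"spin":0,"grip":20}
    - {"dx":0,"dy":0,"dz":3.5,"spin":0,"grip":20}
    - {"dx":0,"dy":0,"dz":7,"spin":0,"grip":20}
    - {"dx":0.5,"dy":-1,"dz":10.5,"spin":0,"grip":20}
    - {"dx":1.5,"dy":-3,"dz":13.5,"spin":0,"grip":20}
    - {"dx":2.5,"dy":-5.3,"dz":14,"spin":0,"grip":20}
    - {"dx":3.7,"dy":-8,"dz":14,"spin":0,"grip":20}
    - {"dx":5,"dy":-10.7,"dz":14,"spin":0,"grip":20}
    - {"dx":6.2,"dy":-13.4,"dz":14,"spin":0,"grip":20}
    - {"dx":7.5,"dy":-16,"dz":14,"spin":0,"grip":20}

```text
time_s: 54.48
tcp_pos: [0.5064, 0.1184, 0.1314]
eef_rot: [-179.6, 1.2, 39.0]
contact_force: [0.1, 0.8, -2.2]
gripper_width: 0.0292
```

>>> servo_tool:
  targets:
    - {"dx":1.3,"dy":-2.8,"dz":0,"spin":0,"grip":20}
    - {"dx":2.6,"dy":-5.6,"dz":0,"spin":0,"grip":20}
    - {"dx":3.9,"dy":-8.4,"dz":0,"spin":0,"grip":20}
    - {"dx":5.2,"dy":-11.2,"dz":0,"spin":0,"grip":20}
    - {"dx":6.5,"dy":-14,"dz":0,"spin":0,"grip":20}
    - {"dx":7.8,"dy":-16.8,"dz":0,"spin":0,"grip":20}
    - {"dx":9.1,"dy":-19.6,"dz":0,"spin":0,"grip":20}
    - {"dx":10.4,"dy":-22.4,"dz":0,"spin":0,"grip":20}
    - {"dx":11.6,"dy":-25,"dz":0,"spin":0,"grip":20}
    - {"dx":12.6,"dy":-27.3,"dz":0,"spin":0,"grip":20}

```text
time_s: 55.32
tcp_pos: [0.6327, -0.1548, 0.1309]
eef_rot: [-179.5, 1.2, 38.9]
contact_force: [0.2, 1.3, -1.9]
gripper_width: 0.0292
```

>>> servo_tool:
  targets:
    - {"dx":0,"dy":0,"dz":-1,"spin":0,"grip":20}
    - {"dx":0,"dy":0,"dz":-3,"spin":0,"grip":20}
    - {"dx":0,"dy":0,"dz":-5,"spin":0,"grip":20}
    - {"dx":0,"dy":0,"dz":-7,"spin":0,"grip":20}
    - {"dx":0,"dy":0,"dz":-9,"spin":0,"grip":20}
    - {"dx":0,"dy":0,"dz":-10.5,"spin":0,"grip":20}
    - {"dx":0,"dy":0,"dz":-11.8,"spin":0,"grip":20}
    - {"dx":0,"dy":0,"dz":-12.7,"spin":0,"grip":20}
    - {"dx":0,"dy":0,"dz":-13,"spin":0,"grip":20}
    - {"dx":0,"dy":0,"dz":-13.2,"spin":0,"grip":20}

```text
time_s: 56.15
tcp_pos: [0.6324, -0.1528, -0.0014]
eef_rot: [-179.6, 1.2, 39.0]
contact_force: [-0.6, -0.7, -1.0]
gripper_width: 0.029
```

```bash
python3 t.py; python3 -c "
from h import *
print(r.get_state()['contact_force'],r.get_state()['gripper_width'])"
```

```text
56.15 [ 0.6324 -0.1528 -0.0014] [-179.56    1.23   38.96] [  3.8  29.1 -14.4   0.5 -47.8 124.9]
tilt 1.305413521663873 dir -160.9039629202804 azim -13.585262955751634 r 0.6505889497992544 jaw -51.04716667415667
[-0.6366593  -0.65999046 -0.98691553] 0.02901621976926741
```

>>> servo_tool:
  targets:
    - {"dx":0,"dy":0,"dz":-0.05,"spin":0,"grip":20}
    - {"dx":0,"dy":0,"dz":-0.1,"spin":0,"grip":20}
    - {"dx":0,"dy":0,"dz":-0.15,"spin":0,"grip":20}
    - {"dx":0,"dy":0,"dz":-0.2,"spin":0,"grip":20}
    - {"dx":0,"dy":0,"dz":-0.25,"spin":0,"grip":20}
    - {"dx":0,"dy":0,"dz":-0.3,"spin":0,"grip":20}
    - {"dx":0,"dy":0,"dz":-0.3,"spin":0,"grip":20}
    - {"dx":0,"dy":0,"dz":-0.3,"spin":0,"grip":20}
    - {"dx":0,"dy":0,"dz":-0.3,"spin":0,"grip":20}
    - {"dx":0,"dy":0,"dz":-0.3,"spin":0,"grip":20}

```text
time_s: 56.98
tcp_pos: [0.6328, -0.1529, -0.0041]
eef_rot: [-179.6, 1.2, 39.0]
contact_force: [0.5, -0.3, -1.8]
gripper_width: 0.0292
```

>>> servo_tool:
  targets:
    - {"dx":0,"dy":0,"dz":-0.05,"spin":0,"grip":20}
    - {"dx":0,"dy":0,"dz":-0.1,"spin":0,"grip":20}
    - {"dx":0,"dy":0,"dz":-0.15,"spin":0,"grip":20}
    - {"dx":0,"dy":0,"dz":-0.15,"spin":0,"grip":20}
    - {"dx":0,"dy":0,"dz":-0.2,"spin":0,"grip":20}
    - {"dx":0,"dy":0,"dz":-0.2,"spin":0,"grip":20}
    - {"dx":0,"dy":0,"dz":-0.2,"spin":0,"grip":20}
    - {"dx":0,"dy":0,"dz":-0.2,"spin":0,"grip":20}
    - {"dx":0,"dy":0,"dz":-0.2,"spin":0,"grip":20}
    - {"dx":0,"dy":0,"dz":-0.2,"spin":0,"grip":20}

```text
time_s: 57.82
tcp_pos: [0.6329, -0.1529, -0.0043]
eef_rot: [-179.6, 1.2, 39.0]
contact_force: [-5.7, 2.6, 11.1]
gripper_width: 0.0291
```

Set down (+11 N). Releasing, rising, and moving back out of the view for the final check.

>>> servo_tool:
  targets:
    - {"dx":0,"dy":0,"dz":0.1,"spin":0,"grip":20}
    - {"dx":0,"dy":0,"dz":0.1,"spin":0,"grip":40}
    - {"dx":0,"dy":0,"dz":0.1,"spin":0,"grip":50}
    - {"dx":0,"dy":0,"dz":0.1,"spin":0,"grip":50}
    - {"dx":0,"dy":0,"dz":1,"spin":0,"grip":50}
    - {"dx":0,"dy":0,"dz":3.5,"spin":0,"grip":50}
    - {"dx":0,"dy":0,"dz":7,"spin":0,"grip":50}
    - {"dx":0,"dy":0,"dz":11,"spin":0,"grip":50}
    - {"dx":0,"dy":0,"dz":15,"spin":0,"grip":50}
    - {"dx":0,"dy":0,"dz":19,"spin":0,"grip":50}

```text
time_s: 58.65
tcp_pos: [0.6324, -0.1531, 0.1865]
eef_rot: [-179.6, 1.2, 39.0]
contact_force: [1.2, 0.9, 0.2]
gripper_width: 0.0434
```

>>> servo_tool:
  targets:
    - {"dx":-1,"dy":-1.5,"dz":1,"spin":0,"grip":50}
    - {"dx":-2.5,"dy":-4,"dz":2,"spin":0,"grip":50}
    - {"dx":-4,"dy":-6.5,"dz":3,"spin":0,"grip":50}
    - {"dx":-5.5,"dy":-9,"dz":4,"spin":0,"grip":50}
    - {"dx":-7,"dy":-11.5,"dz":5,"spin":0,"grip":50}
    - {"dx":-8.5,"dy":-14,"dz":5,"spin":0,"grip":50}
    - {"dx":-10,"dy":-16.5,"dz":5,"spin":0,"grip":50}
    - {"dx":-11.5,"dy":-19,"dz":5,"spin":0,"grip":50}
    - {"dx":-13,"dy":-21,"dz":5,"spin":0,"grip":50}
    - {"dx":-14,"dy":-22,"dz":5,"spin":0,"grip":50}

```text
time_s: 59.48
tcp_pos: [0.4911, -0.375, 0.2343]
eef_rot: [-179.6, 1.2, 38.9]
contact_force: [-0.4, 0.0, 0.5]
gripper_width: 0.044
```

```bash
python3 t.py; python3 m1.py; python3 -c "
from h import *
s=r.capture('scene');t=r.capture('top')
a=cv2.resize(s[190:300,180:400],(800,400),interpolation=cv2.INTER_CUBIC);b=cv2.resize(t[110:190,150:350],(500,200),interpolation=cv2.INTER_CUBIC)
im=np.zeros((600,800,3),np.uint8);im[:400]=a;im[400:,:500]=b;cv2.imwrite('pics/end.png',im)"
```

```text
59.4833 [ 0.4911 -0.375   0.2343] [-179.6     1.19   38.87] [-18.7  14.5  -3.3   0.8 -73.2 147.3]
tilt 1.2582239607186625 dir -159.48105220437745 azim -37.366701612968214 r 0.6179022578440193 jaw -51.14217297720625
tote 0.57 [161. 121. 261. 180.] [0.637 0.146] [163. 301.] 92.3 4002
rail_a 0.82 [175. 139. 225. 152.] [0.663 0.173] [ 29. 156.] 91.0 435
rail_a 0.57 [176. 154. 226. 166.] [0.609 0.173] [ 25. 152.] 90.8 411
bracket 0.56 [234. 140. 251. 159.] [0.642 0.041] [43. 60.] 178.8 262
bush 0.62 [168. 242. 178. 250.] [0.355 0.256] [29. 32.] 88.4 109
bush 0.57 [301. 146. 312. 156.] [ 0.626 -0.146] [39. 43.] 177.7 173
bush 0.57 [187. 225. 209. 242.] [0.388 0.178] [55. 55.] 89.3 314
pan 0.85 [284. 126. 330. 173.] [ 0.633 -0.151] [131. 135.] 170.6 1687
pan 0.32 [229. 126. 237. 171.] [0.645 0.08 ] [ 13. 133.] 1.0 157
divider_grip 0.47 [229. 128. 234. 171.] [0.634 0.077] [ 12. 125.] 0.9 152
mould 0.92 [ 84. 171. 123. 208.] [0.527 0.453] [ 99. 114.] 4.0 1312
mould 0.73 [176. 137. 226. 151.] [0.655 0.168] [ 26. 150.] 91.0 432
```

View pics/end.png

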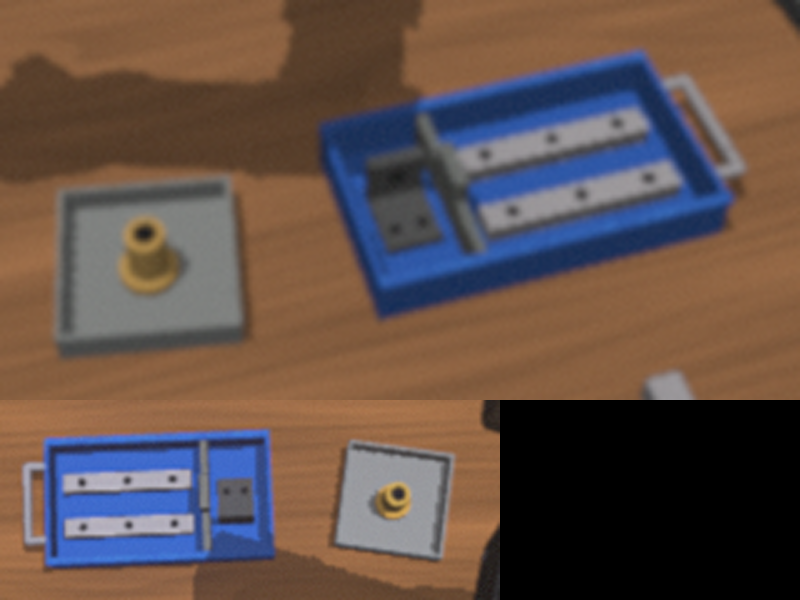

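The final picture shows the bush upright at about (147,250) in the pan, the bracket standing in the short bay, both rails flat and parallel, and the divider at its stop. Handing in.

```bash
python3 -c "
from plant import r
print(r.close_job())"
```

```text
the job is handed in; nothing more can be done
None
```

The job is handed in after about 60 s of the 120 s: every part is in its place and the divider is at its stop.

**What I did**
- **Divider:** slid away from the handle first, until it met the stop with about 12 N.
- **Rails:** both lie flat and parallel on the floor of the handle-end bay.
- **Bracket:** stands on its base in the short bay.
- **Bush:** the middle-sized one stands upright on its flange in the pan.
- **How they were set down:** each part was lowered until the force reading showed contact, then released.

**Last checks**
- The final scene and top pictures, and positions measured from the top camera, agree with the targets. The rails are at x ≈ 0.663 and 0.609 at 91°. The bracket is at about (0.642, 0.041), and the tab is within 1–2 mm of its stop position.
- The mould block measured unmoved. The network did not report the bottle in the last picture, so I did not measure it; the arm never went low near it.

**What went wrong or disagreed**
- The first divider grasp closed above the tab. The real fingertips sit about 28 mm above the reported tool point, so I used that offset from then on.
- An unlucky turn ran the last joint to its range limit and tilted the tool by about 19°. I worked it back to about 1.2° before touching any part, and it stayed at 1.2° for the rest of the job.

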